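Load glazed trivets onto the kiln shelf with a spatula and zero the peak pointer

ROBOT

A 6-joint arm with a two-finger parallel gripper is mounted at the origin on the work surface. World frame = base frame: x ahead of the robot, y to its left, z up, the work surface at z = 0. Lengths are in m, angles in rad, forces in N, time in s.
With the tool pointing down it reaches from about 0.225 to 0.725 m from the base axis. Payload 3.1 kg.
Tool frame: the origin (TCP) lies midway between the tips of the shut fingers; the grasp point (between the pads) lies 19 mm behind it (tcp_to_grasp is the distance from the TCP to the grasp point, in m); x points along the fingers, y is the direction in which the jaws open and shut, and the axes are right-handed (so a half turn about x gives the same grasp; the last joint's range is limited). The gripper opens to 85 mm and grips with 20 to 120 N. Pads are 22 mm wide; open, the fingers measure 114 mm over their backs; the gripper's body (76 mm by 85 mm) begins 54 mm behind the grasp point. The pads swing forward as they close: fully open they stand 13 mm farther back than shut.
Start: joints at [-1.248, 0.048, 0.099, 1.622, 0, 1.443], TCP at [0.229, -0.473, 0.201] pointing down, gripper open.
Joint ranges: [-2.91, 2.91], [-0.99, 1.94], [-1.21, 1.42], [-2.12, 2.29], [-1.49, 1.47], [-3.14, 3.14]. Speed limits (rad/s): [2.79, 2.79, 3.14, 3.14, 3.14, 3.14].

INTERFACE

Orientations are given as a unit quaternion [w, x, y, z].
In Python, from cell import * gives the robot as it stands.
- The arm moves only by the shell command python3 -m crank 'ROWS' [FORCE]. ROWS is JSON, one flat list of numbers, 5 for each row, row after row: the closure, from -1 (fully open) to 1 (shut), so that 0 is half open, then the shift along the world's x, y, z in mm, then the turn about the world's z in degrees. A call has 1 to 20 rows; each row shifts and turns the commanded pose from where the row before left it; what a row does not reach is not made up. A row lasts 1/12 s, in which the tool goes at most 41.7 mm and 7.16 degrees, less where a joint would pass 70% of its speed; a pose out of reach is approached as far as the arm can. A call with a gripper value outside its range is refused whole. The fingers move at their own pace and stop on an object; FORCE is the grip in N (left out, the last holds). Time passes only in rows, so rows that do not move let the fingers close. It gives the time, the measured TCP pose, the force and the opening at its end, in the units of the state.
- get_state(): the state, without advancing time (a new reading comes with each control period).
- grab_frame(name): name is "side" or "top" or "wrist"; returns a dict with "frame" (420x560x3 uint8, red, green, blue), "mtx" (3x3 intrinsics, pixels), "R" (3x3) and "t" (3): a world point X has camera coordinates R X + t; the wrist camera has in their place "hand_eye" (4x4, takes a point from camera to tool coordinates, whose origin is the TCP and whose axes are the tool frame's). Camera axes: x right, y down, z forward; pixel columns grow to the right and rows downward; lengths in m; the calibration is good to about 2 mm. A picture is of the moment at which its call begins: read the wrist's pose just before it. There is no depth.
- finish_job(): hands the job in, once; it reports no verdict.
The state is a dict: "time_s": time; "joint_positions": joint angles; "joint_velocities": joint speeds; "joint_torque": joint torques, N m; "tool_pos": TCP position; "tool_rot": TCP orientation; "wrist_force": force on the tool from outside, world axes, zero at the start; "moment": the same for the moment, N m; "finger_gap": opening from 0.0 (shut) to 1.0 (fully open).
Only numpy, scipy, OpenCV 4.12 (cv2) and the standard library are available. Lean on these libraries where they do the work, as an engineer would, in place of code of your own. Each camera call takes 0.05 s, during which the arm holds its last target.

TASK

Load the kiln shelf for firing: with the spatula, lift every glazed trivet from the plywood drying board and stand it, tile side up, wholly on the buff kiln shelf, none touching another; the glaze is wet, so never touch a trivet with the gripper or the arm. When all of them are loaded, lay the spatula back on its grey felt mat, blade down and along the mat, and after that turn the red peak pointer of the temperature gauge back to its zero stop. Leave the bowl, the jar and the cup where they are.

Things in the scene. Friction and masses are not known exactly. Their poses are not given: they have to be found in the camera images.
- trivet1: white square ceramic trivet, wet glaze on top; all alike, 2 to 4 present (None = absent). 96 x 96 mm, 21 mm tall, 0.17 kg: a tile 9 mm thick on four round feet 12 mm wide and 12 mm tall at x, y = +/-38 mm, so each side has a free gap 64 mm wide, 12 mm high under the tile. Origin: centre, at the level of the soles; x, y along its sides, z up (as the tile lies upright)
- trivet2: white square ceramic trivet, wet glaze on top; all alike, 2 to 4 present (None = absent). 96 x 96 mm, 21 mm tall, 0.17 kg: a tile 9 mm thick on four round feet 12 mm wide and 12 mm tall at x, y = +/-38 mm, so each side has a free gap 64 mm wide, 12 mm high under the tile. Origin: centre, at the level of the soles; x, y along its sides, z up (as the tile lies upright)
- trivet3: white square ceramic trivet, wet glaze on top; all alike, 2 to 4 present (None = absent). 96 x 96 mm, 21 mm tall, 0.17 kg: a tile 9 mm thick on four round feet 12 mm wide and 12 mm tall at x, y = +/-38 mm, so each side has a free gap 64 mm wide, 12 mm high under the tile. Origin: centre, at the level of the soles; x, y along its sides, z up (as the tile lies upright)
- trivet4: white square ceramic trivet, wet glaze on top; all alike, 2 to 4 present (None = absent). 96 x 96 mm, 21 mm tall, 0.17 kg: a tile 9 mm thick on four round feet 12 mm wide and 12 mm tall at x, y = +/-38 mm, so each side has a free gap 64 mm wide, 12 mm high under the tile. Origin: centre, at the level of the soles; x, y along its sides, z up (as the tile lies upright)
- spatula: cranked spatula, 235 mm long, 0.22 kg, standing by itself. Origin under the front of the handle, z = 0 at the blade's underside; x from handle to blade tip, z up. Steel blade 3 mm thick, 44 mm wide, x = 35 to 140 mm; an 8 mm round neck rises from x = 40 mm to the handle at x = 0; a 20 mm wide foot under the handle's rear end (x = -92 to -78 mm) reaches down to z = 0
- spatula_grip (a point): best place to grip the spatula from above (it balances 14 mm behind), at x = -15, z = 45 mm of the spatula: mid-height of its wooden handle, which is 18 mm wide (y), 22 mm tall and runs from x = -95 to 5 mm; axes as the spatula's
- spatula_blade (a point): middle of the blade's upper face, at x = 88, z = 3 mm of the spatula: a trivet centred here rides well; axes as the spatula's
- board: the drying board, fixed: plywood 320 x 320 mm, 18 mm thick, with a thin darker strip along two edges; the trivets start on it. Origin: centre of its underside, on the table; top at z = 18 mm. It lies to the left or right
- shelf: the kiln shelf, fixed: a plain buff slab 340 (x) x 320 (y) mm, 18 mm thick, on four short round props. Origin: on the table under its centre; its top is at z = 30 mm; x and y along its sides. It lies on the other side from the drying board
- mat: the spatula's grey felt mat, fixed: 320 mm (x) by 120 mm (y), 4 mm thick. Origin: centre of its underside, on the table
- gauge_axis (a point): point on the vertical axis of the gauge's knob, 52 mm above the table, a good height to grip; axes of the gauge. The gauge is a fixed grey box 72 x 72 x 26 mm with a white dial on top. The black knob has a grip bar 40 mm long, 13 mm thick, from 36 to 62 mm above the table; a thin red pointer on the dial turns with it and lies along the bar
- peak (a joint): angle of the knob and peak pointer, rad. 0 = zero stop: bar along the gauge's x, pointer to its -x (towards the robot). Grows clockwise seen from above, to 4.2 at most; starts at 1.0 to 2.8. Stays where it is left (friction 0.04 N m), stops firmly at 0: turn it anticlockwise seen from above to zero it
- bowl: bystander: a blue-glazed ceramic bowl, 130 mm wide, 60 mm tall, beyond the work; origin under its centre
- glaze_jar: bystander: a closed glass jar, 64 mm wide, 70 mm tall, beyond the work; origin under its centre
- pencil_cup: bystander: a black cup, 76 mm wide, 100 mm tall, beyond the work; origin under its centre
Not all that is in view belongs to the job. What is shaped like the spatula but green, orange or turquoise is not meant.

How it is judged:
On the way, in this order (a step that is already met when the one before it is completed fails the run):
1. every trivet stands on the kiln shelf (x of trivet1 in the frame of shelf between -0.125 and 0.125 m and y of trivet1 in the frame of shelf between -0.115 and 0.115 m and z of trivet1 in the frame of shelf between 0.024 and 0.036 m and angle between each of trivet1, trivet2, trivet3, trivet4's own z axis and vertical below 0.08 rad and x of trivet2 in the frame of shelf between -0.125 and 0.125 m and y of trivet2 in the frame of shelf between -0.115 and 0.115 m and z of trivet2 in the frame of shelf between 0.024 and 0.036 m and x of trivet3 in the frame of shelf between -0.125 and 0.125 m and y of trivet3 in the frame of shelf between -0.115 and 0.115 m and z of trivet3 in the frame of shelf between 0.024 and 0.036 m and x of trivet4 in the frame of shelf between -0.125 and 0.125 m and y of trivet4 in the frame of shelf between -0.115 and 0.115 m and z of trivet4 in the frame of shelf between 0.024 and 0.036 m), for 0.3 s.
2. the spatula lies on its mat, let go (x of spatula in the frame of mat between -0.075 and 0.075 m and y of spatula in the frame of mat between -0.045 and 0.045 m and z of spatula in the frame of mat between -0.003 and 0.01 m and angle between spatula's own z axis and vertical below 0.1 rad and angle between the x axis of spatula and the x axis of mat, either way round below 0.4 rad and contact force between spatula and the fingers below 0.05 N), for 0.3 s.
3. the peak pointer is back at its zero stop (value of joint peak below 0.08 rad), for 0.2 s.
At the end, for the whole second after the job is handed in: Each trivet upright with all feet on the kiln shelf (centre within 125 mm in x, 115 mm in y of the shelf centre), none touching another; spatula flat on its mat (origin within 75 mm along, 45 mm across, 0.4 rad); pointer within 0.08 rad of zero; all released and at rest (all of step 1 and contact force between trivet1 and trivet2 below 0.03 N and contact force between each of trivet1, trivet2 and trivet3 below 0.03 N and contact force between each of trivet1, trivet2, trivet3 and trivet4 below 0.03 N and x of spatula in the frame of mat between -0.075 and 0.075 m and y of spatula in the frame of mat between -0.045 and 0.045 m and z of spatula in the frame of mat between -0.003 and 0.01 m and angle between spatula's own z axis and vertical below 0.1 rad and angle between the x axis of spatula and the x axis of mat, either way round below 0.4 rad and value of joint peak below 0.08 rad and linear speed of each of trivet1, trivet2, trivet3, trivet4, spatula below 0.02 m/s).
It fails at once if the gripper or the arm touches a trivet (contact force between any of trivet1, trivet2, trivet3, trivet4 and the fingers above 0.3 N or contact force between any of trivet1, trivet2, trivet3, trivet4 and the arm above 0.3 N).
It fails at once if a bystander is moved (distance of any of bowl, glaze_jar, pencil_cup from where it was at the start of the episode above 0.03 m).
Of trivet1, trivet2, trivet3, trivet4 only 2 to 4 are there at a start; the rules pass over those that are not, and their reading is None.
At some moment in a run one of trivet1, trivet2, trivet3, trivet4 may be knocked a few centimetres aside while the robot is not near it.
It also fails if it takes over 210 s, if anything falls off the work surface, if the arm or the gripper's body presses on something with over 40 N, if the wrist force passes 120 N, or if a joint passes its speed limit or range.

## Working session

There is one attempt and no reset: what is moved stays moved. The work goes in short steps, Python scripts to look and compute and a shell command to move; the robot and the scene stay as the last step left them, time stands still between calls to the robot, and variables do not carry over. Pictures are saved under pics/ and viewed, and the job is handed in when it is done.

```bash
ls; mkdir -p pics
cat > h.py <<'E'
from cell import *
import cv2,numpy as np
def save(cam,name,crop=None,sc=1):
    f=grab_frame(cam); im=f['frame'][:,:,::-1].copy()
    if crop: im=im[crop[1]:crop[3],crop[0]:crop[2]]
    if sc!=1: im=cv2.resize(im,None,fx=sc,fy=sc,interpolation=cv2.INTER_CUBIC)
    cv2.imwrite('pics/'+name,im); return f
def ray(f,u,v,z):
    K=np.array(f['mtx']);R=np.array(f['R']);t=np.array(f['t'])
    d=R.T@np.linalg.solve(K,[u,v,1.]);o=-R.T@t
    return (o+d*(z-o[2])/d[2])
def proj(f,X):
    p=np.array(f['mtx'])@(np.array(f['R'])@np.array(X)+np.array(f['t']));return p[:2]/p[2]
E
python3 - <<'E'
from h import *
import pickle
for c in ['top','side','wrist']:
    f=save(c,c+'0.png'); pickle.dump(f,open(c+'0.pkl','wb'))
    print(c,f['mtx'],f.get('R'),f.get('t'),f.get('hand_eye'))
print(get_state())
E
```

```text
pics
top [[516.89455713   0.         273.99570089]
 [  0.         516.89455713 203.57768391]
 [  0.           0.           1.        ]] [[-0.01480303 -0.99984911  0.00909035]
 [-0.99670449  0.01403009 -0.07989567]
 [ 0.07975607 -0.01024309 -0.99676178]] [-0.15108016  0.46923831  1.62319617] None
side [[488.74595428   0.         283.81679141]
 [  0.         488.74595428 213.76191632]
 [  0.           0.           1.        ]] [[-0.85383982 -0.52041087  0.01140535]
 [-0.27564911  0.43345481 -0.85798281]
 [ 0.44155988 -0.73572376 -0.51355177]] [0.32568991 0.23055789 1.37324604] None
wrist [[357.83446661   0.         269.38321224]
 [  0.         357.83446661 207.68091801]
 [  0.           0.           1.        ]] None None [[ 1.21664024e-03 -2.93296351e-01  9.56020800e-01 -1.73241654e-01]
 [ 9.99999253e-01  4.66591241e-04 -1.12946269e-03  5.76462388e-06]
 [-1.14803646e-04  9.56021460e-01  2.93296700e-01 -7.44078876e-02]
 [ 0.00000000e+00  0.00000000e+00  0.00000000e+00  1.00000000e+00]]
{'time_s': 0.15, 'joint_positions': array([-1.24782516e+00,  4.85952475e-02,  9.79648026e-02,  1.62202487e+00,
        1.14071551e-05,  1.44299251e+00]), 'joint_velocities': array([ 0.00074705, -0.00167689,  0.00327537,  0.00042391, -0.0003977 ,
       -0.00230452]), 'joint_torque': array([ 1.33362835e-03, -3.39259887e+01,  3.20423627e+01,  1.54168974e-02,
       -1.54133254e-04,  3.94076324e-06]), 'tool_pos': array([ 0.22854159, -0.47204824,  0.19988208]), 'tool_rot': array([-0.15737251, -0.68916202, -0.15868155,  0.68928207]), 'wrist_force': array([-0.24891673,  0.18434529,  0.38889825]), 'moment': array([ 0.00706498,  0.07423128, -0.02165088]), 'finger_gap': 1.0005096979517327}
```

View pics/top0.png

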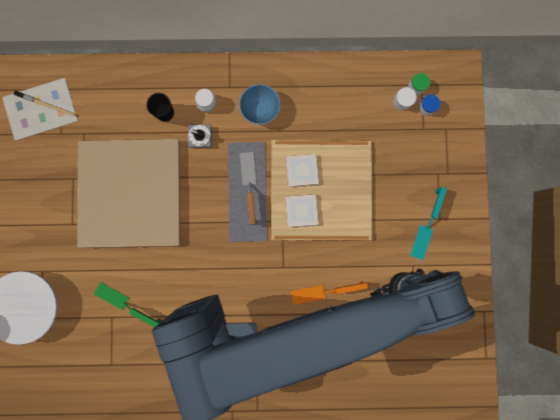

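View pics/side0.png

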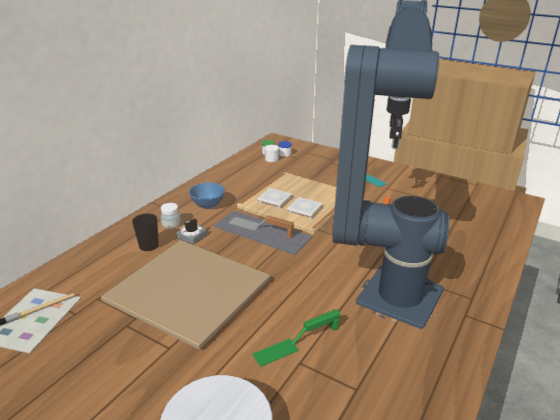

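View pics/wrist0.png

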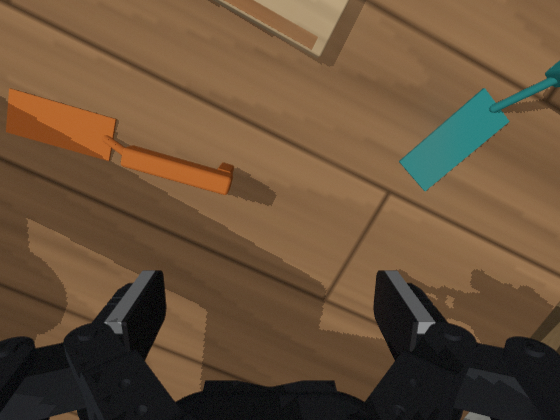

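The top view shows the shelf on the left (about 78–180, 140–247), the mat at (247, 190) and the board at (321, 190). Two trivets are on the board, at (303, 170) and (302, 211). The gauge is at (199, 135). I'll zoom in on these.

Run:
```python
import pickle,cv2
f=pickle.load(open('top0.pkl','rb'));im=f['frame'][:,:,::-1]
cv2.imwrite('pics/z1.png',cv2.resize(im[130:250,220:380],None,fx=5,fy=5,interpolation=cv2.INTER_CUBIC))
cv2.imwrite('pics/z2.png',cv2.resize(im[120:150,180:220],None,fx=16,fy=16,interpolation=cv2.INTER_CUBIC))
cv2.imwrite('pics/z3.png',cv2.resize(im[130:255,70:190],None,fx=4.5,fy=4.5,interpolation=cv2.INTER_CUBIC))
```

```text
(no output)
```

View pics/z1.png

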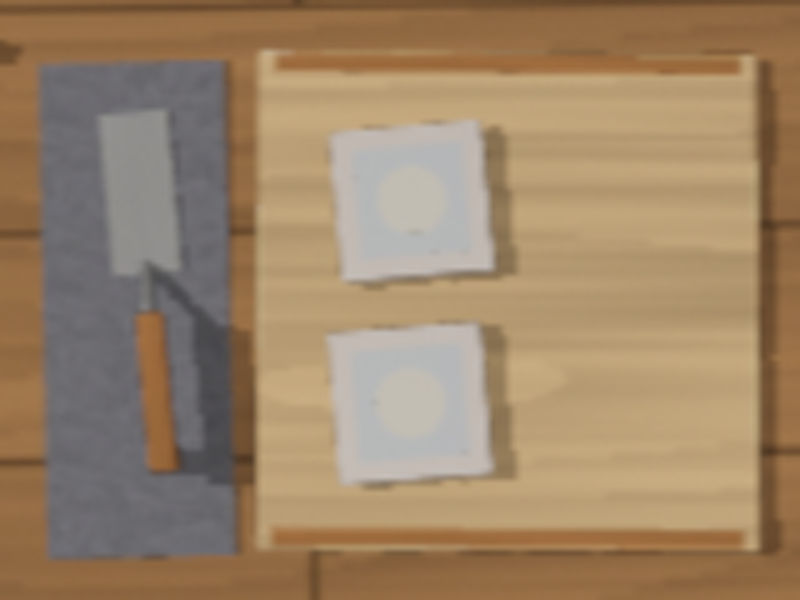

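View pics/z2.png

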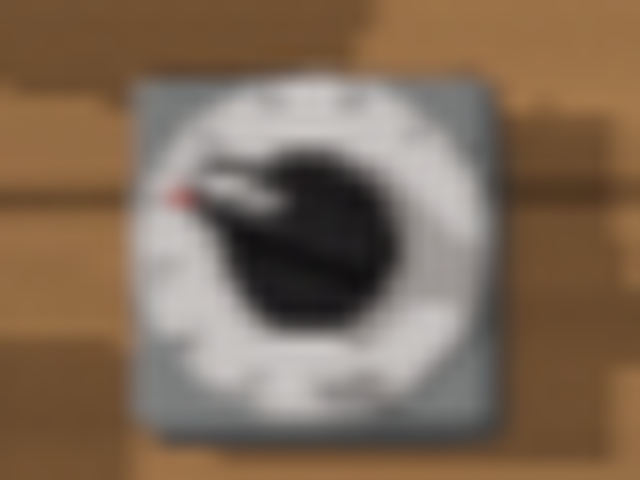

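View pics/z3.png

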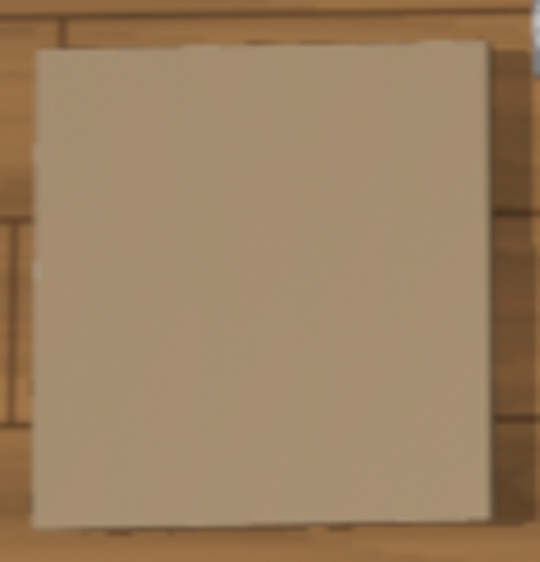

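Run:
```python
from h import *
import pickle
f=pickle.load(open('top0.pkl','rb'))
def W(p,s,ox,oy,z): return ray(f,ox+(p[0]+.5)/s-.5,oy+(p[1]+.5)/s-.5,z)
def quad(n,ps,s,ox,oy,z):
    q=np.array([W(p,s,ox,oy,z) for p in ps])[:,:2]
    e=[q[0]-q[3],q[1]-q[2]]; d=np.mean(e,0)  # +x direction
    print(n,'c',(q.mean(0)*1000).round(1),'x-axis deg',np.degrees(np.arctan2(d[1],d[0])).round(2),'len x',np.linalg.norm(e[0]).round(4),np.linalg.norm(e[1]).round(4),'len y',np.linalg.norm(q[0]-q[1]).round(4),np.linalg.norm(q[3]-q[2]).round(4)); 
Z=(5,220,130)
quad('A',[(330,133),(477,120),(493,268),(345,282)],*Z,.039)
quad('B',[(328,333),(478,322),(493,470),(343,485)],*Z,.039)
quad('mat',[(40,63),(226,61),(236,553),(50,556)],*Z,.004)
quad('board',[(257,50),(757,55),(762,550),(257,550)],*Z,.018)
quad('blade',[(98,115),(166,109),(180,268),(113,276)],*Z,.007)
quad('shelf',[(36,48),(490,42),(492,520),(32,527)],4.5,70,130,.03)
quad('gauge',[(130,80),(492,75),(500,425),(132,428)],16,180,120,.026)
print('handle front,rear',W((150,313),*Z,.060),W((163,470),*Z,.060))
print('tip',W((180,198),16,180,120,.03),'barc?',W((315,245),16,180,120,.036))
```

```text
A c [ 571.5 -247.2] x-axis deg 4.82 len x 0.0953 0.0948 len y 0.0935 0.0938
B c [ 443.8 -244.3] x-axis deg 4.61 len x 0.096 0.0936 len y 0.0947 0.0945
mat c [510.4 -72.5] x-axis deg 0.55 len x 0.3184 0.318 len y 0.1204 0.1186
board c [ 510.2 -309.4] x-axis deg -0.98 len x 0.3205 0.3178 len y 0.3218 0.32
blade c [584.2 -74.2] x-axis deg 4.52 len x 0.105 0.1037 len y 0.044 0.0433
shelf c [508.2 302.3] x-axis deg 0.32 len x 0.3372 0.3372 len y 0.32 0.319
gauge c [688.8  78.2] x-axis deg 0.62 len x 0.0705 0.0709 len y 0.0723 0.0733
handle front,rear [ 0.50024878 -0.08224272  0.06      ] [ 0.40268162 -0.08919344  0.06      ]
tip [0.6991127  0.10416707 0.03      ] barc? [0.68796755 0.07652881 0.036     ]
```

```bash
cat >> h.py <<'E'
from scipy.spatial.transform import Rotation as Ro
def toolR(s): q=s['tool_rot'];return Ro.from_quat([q[1],q[2],q[3],q[0]]).as_matrix()
def wcam():
    s=get_state();f=grab_frame('wrist');H=np.array(f['hand_eye'])
    Rt=toolR(s);Rc=Rt@H[:3,:3];tc=Rt@H[:3,3]+np.array(s['tool_pos'])
    f['R']=Rc.T;f['t']=-Rc.T@tc
    return f,s
def st():
    s=get_state();R=toolR(s);y=R[:,1];z=R[:,2]
    print('t',round(s['time_s'],2),'tcp',(s['tool_pos']*1000).round(1),'yjaw',np.degrees(np.arctan2(y[1],y[0])).round(2),'tilt',(R[:,0]).round(4),'zdir',z.round(3),'F',np.round(s['wrist_force'],2),'M',np.round(s['moment'],3),'gap',round(s['finger_gap'],3),'j',s['joint_positions'].round(2));return s
E
python3 -c "
from h import *
st()"
```

```text
t 0.15 tcp [ 228.5 -472.   199.9] yjaw -64.17 tilt [-6.0e-04  1.8e-03 -1.0e+00] zdir [-0.9   -0.436 -0.   ] F [-0.25  0.18  0.39] M [ 0.007  0.074 -0.022] gap 1.001 j [-1.25  0.05  0.1   1.62  0.    1.44]
```

```bash
python3 -m crank '[-1,11,17,0,6.9,-1,11,17,0,6.9,-1,11,17,0,6.9,-1,11,17,0,6.9,-1,11,17,0,6.9,-1,11,17,0,6.9,-1,11,17,0,6.9,-1,11,17,0,6.9,-1,11,17,0,6.9,-1,11,17,0,6.9,-1,11,17,0,6.9,-1,11,17,0,6.9,-1,11,17,0,6.9,-1,11,17,0,6.9,-1,11,17,0,6.9,-1,11,17,0,6.9,-1,11,17,0,6.9,-1,11,17,0,6.9,-1,11,17,0,6.9,-1,11,17,0,6.9]' 100; python3 -c "
from h import *
st()"
```

```text
time_s: 1.82
tool_pos: [0.4489, -0.1315, 0.2004]
tool_rot: [0.7, 0.097, 0.701, -0.097]
wrist_force: [-0.1, 0.1, 0.2]
finger_gap: 1.0
t 1.82 tcp [ 448.9 -131.5  200.4] yjaw 74.17 tilt [-6.e-04  2.e-04 -1.e+00] zdir [ 0.962 -0.273 -0.001] F [-0.1   0.13  0.21] M [-0.031  0.003 -0.028] gap 1.0 j [-0.43 -0.1  -0.05  1.62 -0.   -0.15]
```

```bash
python3 -m crank '[-1,11,16.3,-10,6.7,-1,11,16.3,-10,6.7,-1,10.6,16.7,-10,6.7,-1,0,0,-15,0,-1,0,0,-15,0,-1,0,0,-10,0,-1,0,0,0,0,-1,0,0,0,0]' 100
python3 - <<'E'
from h import *
s=st()
f,s=wcam();cv2.imwrite('pics/w1.png',f['frame'][:,:,::-1])
save('top','t1.png',(200,120,400,260),4)
E
```

```text
time_s: 2.48
tool_pos: [0.4806, -0.0832, 0.1301]
tool_rot: [0.706, -0.024, 0.707, 0.024]
wrist_force: [0.4, -0.6, -0.0]
finger_gap: 0.997
t 2.48 tcp [480.6 -83.2 130.1] yjaw 93.91 tilt [-1.8e-03  6.0e-04 -1.0e+00] zdir [ 0.998  0.068 -0.002] F [ 0.41 -0.58 -0.  ] M [-0.013 -0.02  -0.004] gap 0.997 j [-0.31 -0.05 -0.14  1.48 -0.   -0.38]
```

View pics/w1.png

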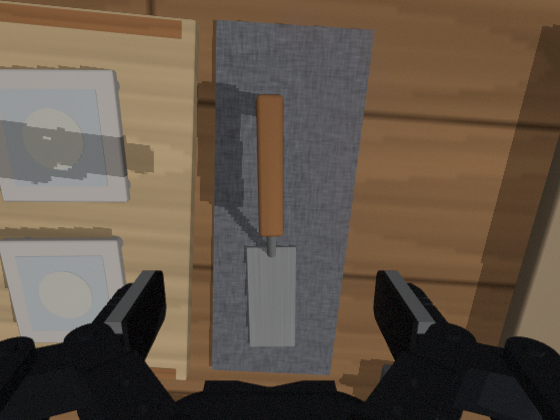

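View pics/t1.png

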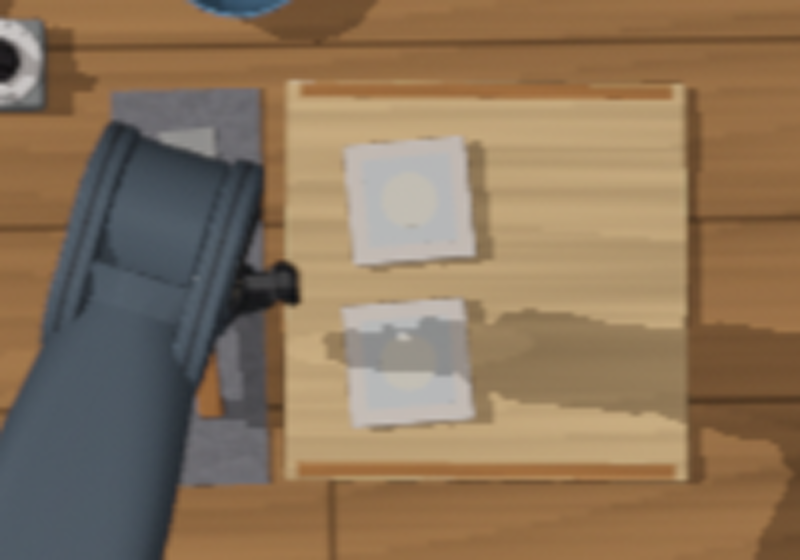

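Run:
```python
from h import *
f,s=wcam()
def p(u,v,z): return (ray(f,u,v,z)[:2]*1000).round(1)
print('handle rear/front',p(269,96,.060),p(271.5,235,.060))
b=[p(247,247,.007),p(296,247,.007),p(295,347,.007),p(249,347,.007)]
print('blade',np.mean(b,0),b, 'rear mid',np.mean(b[:2],0),'front mid',np.mean(b[2:],0))
print('B corners',[p(*x,.039) for x in [(-1,70),(115,69),(128,202),(3,202)]])
print('A corners',[p(*x,.039) for x in [(1,240),(118,238),(126,342)]])
```

```text
handle rear/front [405.5 -89. ] [502.4 -80.6]
blade [587.925 -74.025] [array([ 536.1, -100. ]), array([533.1, -56. ]), array([639.7, -47.4]), array([642.8, -92.7])] rear mid [534.6 -78. ] front mid [641.25 -70.05]
B corners [array([ 401. , -277.4]), array([ 394.8, -196.9]), array([ 490.9, -192.5]), array([ 497.4, -288.9])]
A corners [array([ 529.5, -295.2]), array([ 521.5, -201.8]), array([ 619.6, -200.3])]
```

```bash
python3 -m crank '[-1,1.5,0.5,-20,0.3,-1,1.5,0.5,-20,0.2,-1,0,0,-20,0,-1,0,0,-15,0,-1,0,0,-12,0,-1,0,0,-8,0,-1,0,0,-5,0,-1,0,0,0,0,-1,0,0,0,0]' 100
python3 - <<'E'
from h import *
s=st()
f,s=wcam();cv2.imwrite('pics/w2.png',f['frame'][:,:,::-1])
E
```

```text
time_s: 3.38
tool_pos: [0.4848, -0.0825, 0.0315]
tool_rot: [0.707, -0.027, 0.706, 0.027]
wrist_force: [-0.5, 0.4, 0.5]
finger_gap: 1.0
t 3.38 tcp [484.8 -82.5  31.5] yjaw 94.42 tilt [ 1.e-03 -3.e-04 -1.e+00] zdir [0.997 0.077 0.001] F [-0.51  0.35  0.49] M [-0.046 -0.011  0.063] gap 1.0 j [-0.3  -0.01 -0.3   1.28 -0.   -0.38]
```

View pics/w2.png

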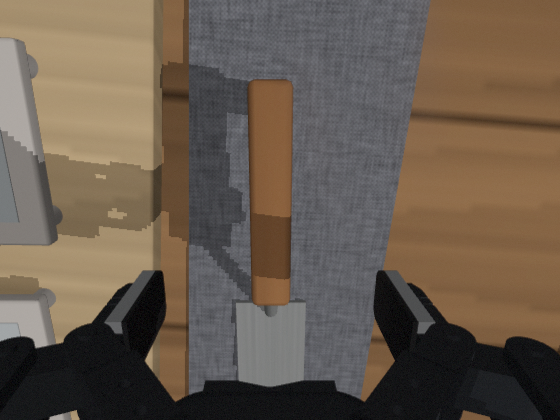

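```bash
python3 -m crank '[0,0,0,0,0,0.6,0,0,0,0,1,0,0,0,0,1,0,0,0,0,1,0,0,0,0,1,0,0,0,0,1,0,0,0,0,1,0,0,0,0,1,0,0,0,0,1,0,0,0,0]' 100; python3 -c "
from h import *
st()"; python3 -m crank '[1,0,0,3,0,1,0,0,6,0,1,0,0,10,0,1,0,0,12,0,1,0,0,12,0,1,0,0,8,0,1,0,0,4,0,1,0,0,0,0,1,0,0,0,0,1,0,0,0,0]' 100
python3 - <<'E'
from h import *
s=st()
f,s=wcam();cv2.imwrite('pics/w3.png',f['frame'][:,:,::-1])
import pickle
f=save('side','s3.png',(200,150,360,270),5)
E
```

```text
time_s: 4.27
tool_pos: [0.4843, -0.0822, 0.0308]
tool_rot: [0.707, -0.027, 0.707, 0.027]
wrist_force: [0.0, 0.4, -0.9]
finger_gap: -0.003
t 4.27 tcp [484.3 -82.2  30.8] yjaw 94.43 tilt [-1.e-04  0.e+00 -1.e+00] zdir [ 0.997  0.077 -0.   ] F [ 0.02  0.36 -0.87] M [-0.052 -0.002  0.032] gap -0.003 j [-0.3  -0.01 -0.3   1.28 -0.   -0.38]
time_s: 5.1
tool_pos: [0.4839, -0.0821, 0.0853]
tool_rot: [0.706, -0.027, 0.707, 0.027]
wrist_force: [0.1, 1.3, 0.1]
finger_gap: -0.001
t 5.1 tcp [483.9 -82.1  85.3] yjaw 94.43 tilt [-1.e-03  3.e-04 -1.e+00] zdir [ 0.997  0.077 -0.001] F [0.08 1.3  0.07] M [-0.028  0.002  0.002] gap -0.001 j [-0.3  -0.03 -0.21  1.39  0.   -0.38]
```

View pics/w3.png

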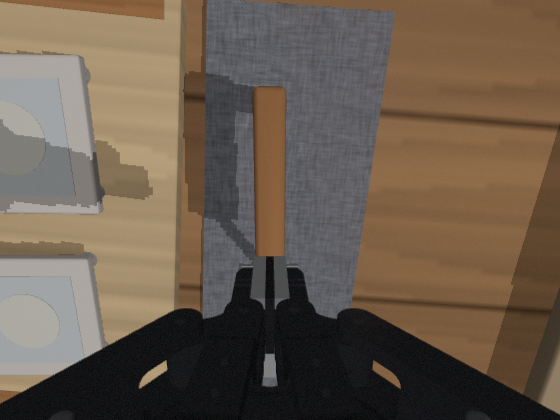

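View pics/s3.png

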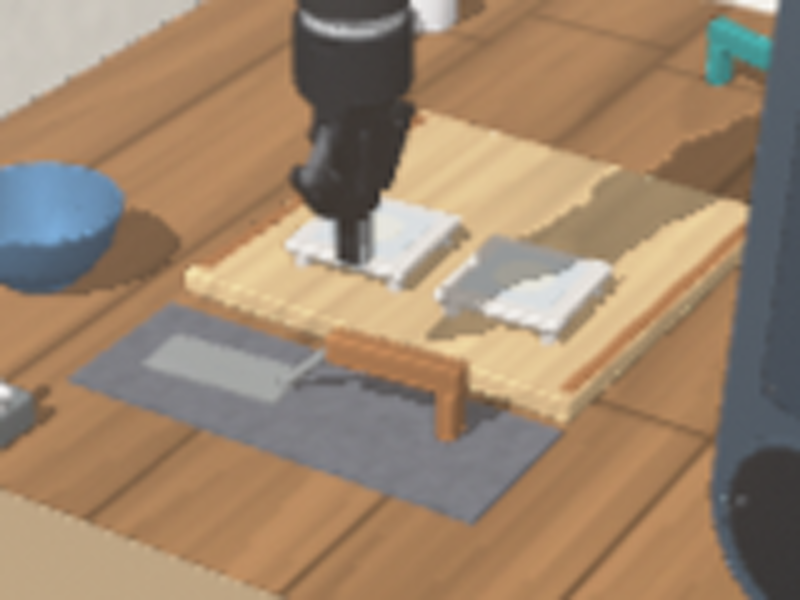

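Run:
```python
from h import *
f=grab_frame('side'); s=get_state()
p=s['tool_pos'];print(p,proj(f,p))
for d in [(-.02,0,0),(.02,0,0),(0,0,.02),(0,.02,0)]: print(d,proj(f,p+np.array(d)))
# handle
for X in [(.4843,-.082,.060),(.5024,-.0806,.06),(.4055,-.089,.06)]: print(proj(f,X))
f,s=wcam(); print('wrist tcp',proj(f,s['tool_pos']),proj(f,s['tool_pos']+np.array([0,0,.019])),f['hand_eye'])
cv2.imwrite('pics/w4.png',cv2.resize(f['frame'][230:400,180:360,::-1],None,fx=4,fy=4,interpolation=cv2.INTER_CUBIC))
```

```text
[ 0.48366832 -0.08204499  0.08494604] [270.5220537 210.3452603]
(-0.02, 0, 0) [275.68208077 212.01594347]
(0.02, 0, 0) [265.41855066 208.69287814]
(0, 0, 0.02) [270.50632241 205.05943754]
(0, 0.02, 0) [267.19723512 212.98033732]
[270.37327383 216.79691308]
[265.55931026 215.4646552 ]
[291.96543271 222.60873115]
wrist tcp [269.24594375 247.90753099] [269.28959792 263.86943388] [[-8.65527919e-04 -2.91520246e-01  9.56564267e-01 -1.73241318e-01]
 [ 9.99999619e-01 -1.40113745e-04  8.62128791e-04 -8.67842738e-05]
 [-1.17300195e-04  9.56564648e-01  2.91520256e-01 -7.48357034e-02]
 [ 0.00000000e+00  0.00000000e+00  0.00000000e+00  1.00000000e+00]]
```

View pics/w4.png

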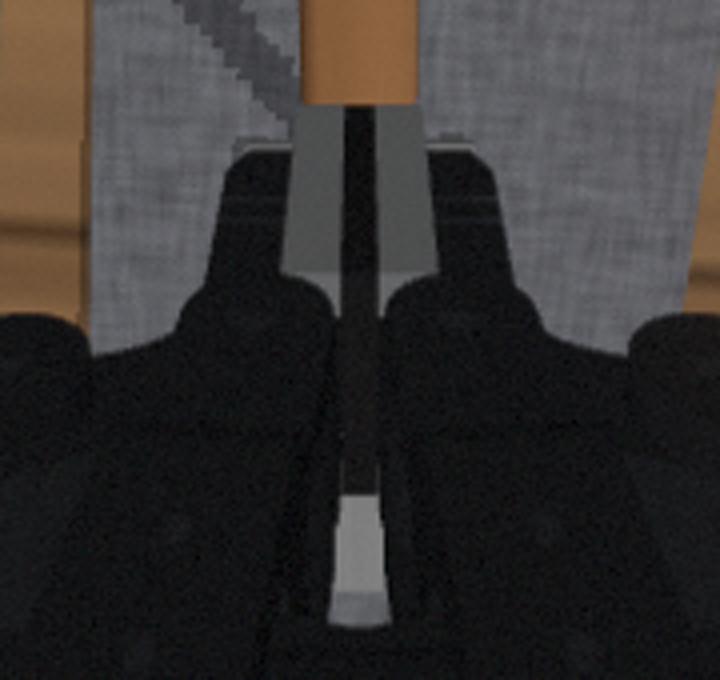

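Run:
```python
from h import *
save('side','s4.png',(235,150,315,230),9)
```

```text
(no output)
```

View pics/s4.png

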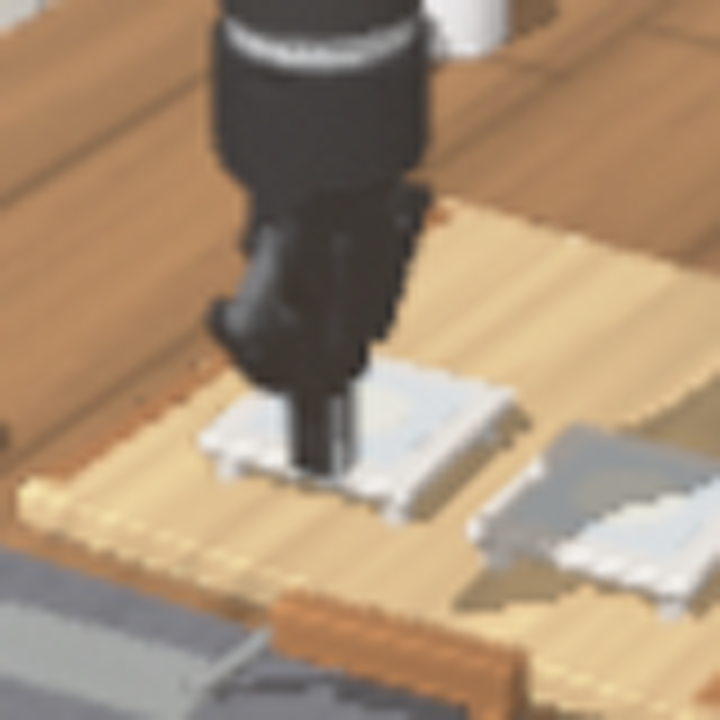

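The fingers shut above the handle. Both cameras put the real fingertips about 31 mm above the reported TCP, so I'll reopen, go lower and check by eye.

```bash
python3 -m crank '[-1,0,0,0,0,-1,0,0,0,0,-1,0,0,0,0,-1,0,0,0,0,-1,0,0,0,0,-1,0,0,0,0,-1,0,0,-15,0,-1,0,0,-15,0,-1,0,0,-15,0,-1,0,0,-10,0,-1,0,0,-6,0,-1,0,0,-4,0,-1,0,0,0,0,-1,0,0,0,0]' 100
python3 - <<'E'
from h import *
s=st()
save('side','s5.png',(235,150,335,250),7)
f,s=wcam();cv2.imwrite('pics/w5.png',f['frame'][:,:,::-1])
E
```

```text
time_s: 6.52
tool_pos: [0.4847, -0.0824, 0.0212]
tool_rot: [0.707, -0.027, 0.706, 0.027]
wrist_force: [0.9, 0.6, 0.2]
finger_gap: 1.002
t 6.52 tcp [484.7 -82.4  21.2] yjaw 94.43 tilt [ 6.e-04 -2.e-04 -1.e+00] zdir [0.997 0.077 0.001] F [0.91 0.62 0.25] M [ 0.034 -0.024 -0.029] gap 1.002 j [-0.3  -0.   -0.31  1.26 -0.   -0.38]
```

View pics/s5.png

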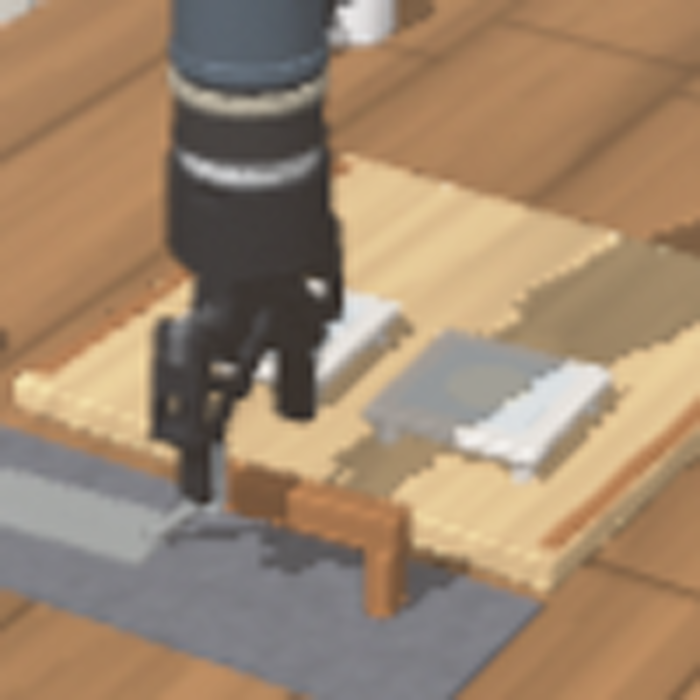

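View pics/w5.png

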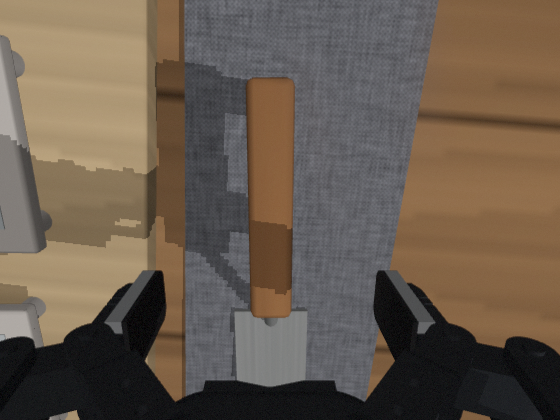

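```bash
python3 -m crank '[-1,0,0,-6,0,-1,0,0,-6,0,-1,0,0,-5,0,-1,0,0,-4,0,-1,0,0,0,0,-1,0,0,0,0,0,0,0,0,0,0.7,0,0,0,0,1,0,0,0,0,1,0,0,0,0,1,0,0,0,0,1,0,0,0,0,1,0,0,0,0,1,0,0,0,0,1,0,0,0,0]' 100
python3 - <<'E'
from h import *
s=st()
save('side','s6.png',(235,150,335,250),7)
f,s=wcam();cv2.imwrite('pics/w6.png',f['frame'][:,:,::-1])
E
```

```text
time_s: 7.87
tool_pos: [0.4847, -0.0822, 0.0002]
tool_rot: [0.707, -0.027, 0.706, 0.027]
wrist_force: [0.4, -0.0, 3.1]
finger_gap: 0.192
t 7.87 tcp [ 4.847e+02 -8.220e+01  2.000e-01] yjaw 94.44 tilt [ 8.e-04  1.e-04 -1.e+00] zdir [0.997 0.077 0.001] F [ 0.39 -0.01  3.06] M [0.156 0.062 0.024] gap 0.192 j [-0.3   0.02 -0.34  1.22  0.   -0.38]
```

View pics/s6.png

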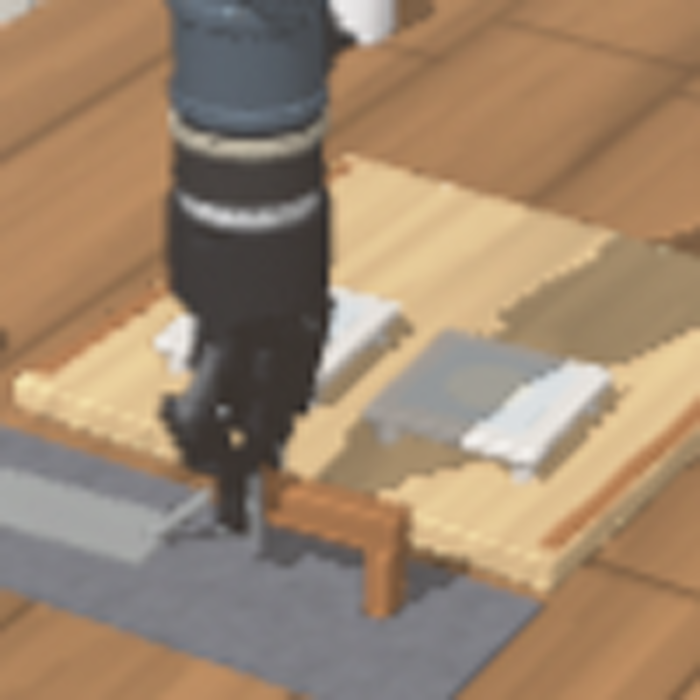

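View pics/w6.png

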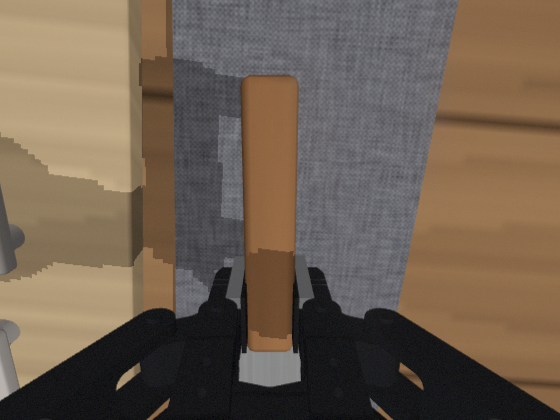

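```bash
python3 -m crank '[1,0,0,2,0,1,0,0,5,0,1,0,0,10,0,1,0,0,14,0,1,0,0,16,0,1,0,0,16,0,1,0,0,14,0,1,0,0,8,0,1,0,0,4,0,1,0,0,0,0,1,0,0,0,0,1,0,0,0,0]' 100
python3 - <<'E'
from h import *
s=st()
save('side','s7.png',(200,100,360,220),5)
f,s=wcam();cv2.imwrite('pics/w7.png',f['frame'][:,:,::-1])
E
```

```text
time_s: 8.97
tool_pos: [0.4835, -0.082, 0.0877]
tool_rot: [0.706, -0.027, 0.707, 0.028]
wrist_force: [0.1, 0.7, -2.6]
finger_gap: 0.192
t 8.97 tcp [483.5 -82.   87.7] yjaw 94.43 tilt [-2.1e-03  6.0e-04 -1.0e+00] zdir [ 0.997  0.077 -0.002] F [ 0.09  0.7  -2.64] M [-0.02  -0.027 -0.01 ] gap 0.192 j [-0.3  -0.03 -0.21  1.4  -0.   -0.38]
```

View pics/s7.png

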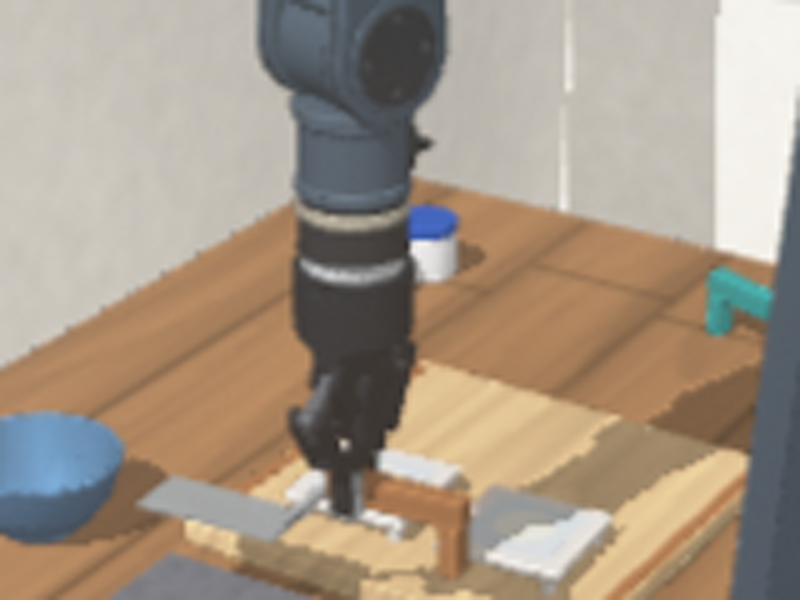

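View pics/w7.png

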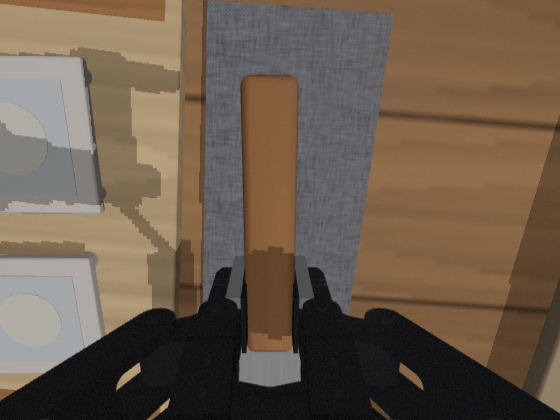

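```bash
python3 -m crank '[1,-5,-4,0,0,1,-12,-8,0,0,1,-15,-11,0,0,1,-15,-11,0,0,1,-15,-11,0,0,1,-15,-11,0,0,1,-15,-11,0,0,1,-15,-11,0,0,1,-15,-11,0,0,1,-15,-11,0,0,1,-15,-11,0,0,1,-15,-11,0,0,1,-15,-11,0,0,1,-15,-11,0,0,1,-15,-11,0,0,1,-15,-11,0,0,1,-12,-8,0,0,1,-12,-4,0,0,1,-5,-2,0,0.2,1,0,0,0,0]' 100
python3 - <<'E'
from h import *
import pickle
s=st()
save('side','s8.png',(200,130,400,270),4)
f=save('top','t8.png',(220,130,400,310),4.4);pickle.dump(f,open('top8.pkl','wb'))
E
```

```text
time_s: 10.73
tool_pos: [0.2273, -0.2623, 0.0885]
tool_rot: [0.706, -0.028, 0.707, 0.028]
wrist_force: [1.2, -1.1, -2.3]
finger_gap: 0.189
t 10.73 tcp [ 227.3 -262.3   88.5] yjaw 94.51 tilt [-5.e-04  3.e-04 -1.e+00] zdir [ 0.997  0.079 -0.   ] F [ 1.23 -1.09 -2.32] M [ 0.015 -0.003  0.029] gap 0.189 j [-1.05 -0.43 -0.53  1.47 -0.   -1.13]
```

View pics/s8.png

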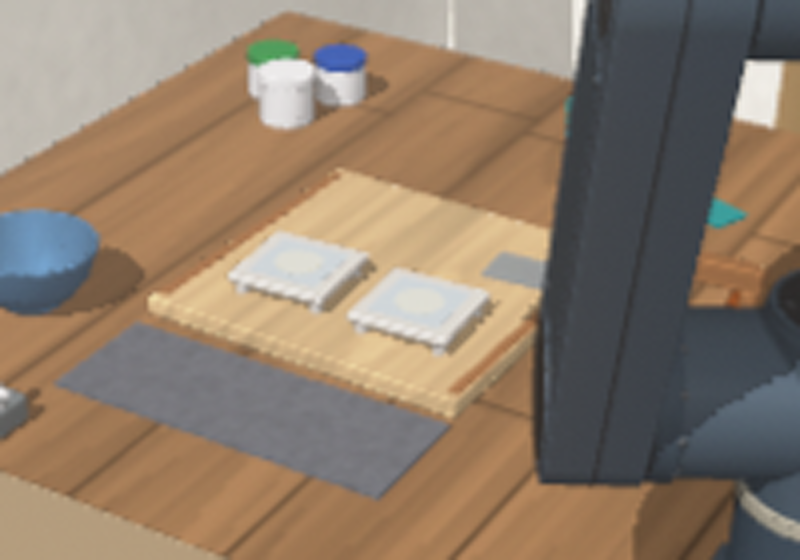

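View pics/t8.png

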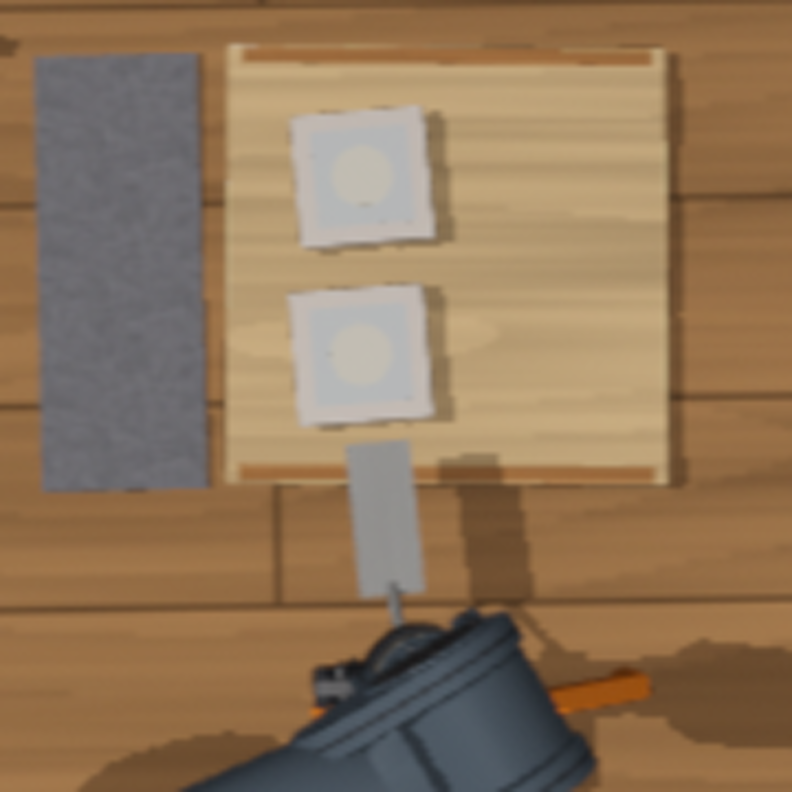

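```bash
cat >> h.py <<'E'
def quadm(f,ps,s,ox,oy,z,pr=True):
    q=np.array([ray(f,ox+(p[0]+.5)/s-.5,oy+(p[1]+.5)/s-.5,z) for p in ps])[:,:2]*1000
    d=q[0]+q[1]-q[2]-q[3]; e=q[0]+q[3]-q[1]-q[2]
    c=q.mean(0);yaw=np.degrees(np.arctan2(d[1],d[0]));yaw2=np.degrees(np.arctan2(-e[0],e[1]))
    print('c',c.round(1),'yaw',yaw.round(2),yaw2.round(2),'len',(np.linalg.norm(d)/2).round(1),(np.linalg.norm(e)/2).round(1));return c,yaw
E
python3 - <<'E'
from h import *
import pickle
f=pickle.load(open('top8.pkl','rb'));Z=(4.4,220,130)
b,yb=quadm(f,[(347,446),(410,440),(424,591),(360,597)],*Z,.0945)
B,_=quadm(f,[(288,296),(422,285),(434,415),(300,427)],*Z,.039)
A,_=quadm(f,[(290,117),(420,106),(434,238),(302,248)],*Z,.039)
s=get_state();d=b-s['tool_pos'][:2]*1000
h=np.radians(4.5);print('blade centre rel tcp fwd,lat',d@[np.cos(h),np.sin(h)],d@[-np.sin(h),np.cos(h)])
d=B-b;print('B rel blade',d@[np.cos(h),np.sin(h)],d@[-np.sin(h),np.cos(h)])
E
```

```text
c [ 327.1 -255.1] yaw 3.99 4.52 len 103.4 43.7
c [ 442.6 -244.1] yaw 4.15 4.1 len 93.6 96.0
c [ 571.  -246.9] yaw 4.51 3.85 len 95.6 94.4
blade centre rel tcp fwd,lat 98.93269730054715 -0.7978346621489028
B rel blade 116.05112476710005 1.828226736124887
```

```bash
python3 -m crank '[1,0,0.5,-10,0,1,0,0.5,-15,0,1,0,0.5,-15,0,1,0,0,-12,-0.2,1,0,0,-8,0,1,0,0,-5,0,1,0,0,-4,0,1,0,0,0,0,1,0,0,0,0]' 100
python3 - <<'E'
from h import *
import pickle
s=st()
f=save('top','t9.png',(260,200,360,280),8);pickle.dump(f,open('top9.pkl','wb'))
E
```

```text
time_s: 11.58
tool_pos: [0.2286, -0.2609, 0.0201]
tool_rot: [0.707, -0.028, 0.706, 0.027]
wrist_force: [0.4, -0.5, -2.0]
finger_gap: 0.193
t 11.58 tcp [ 228.6 -260.9   20.1] yjaw 94.45 tilt [ 2.e-04 -4.e-04 -1.e+00] zdir [0.997 0.078 0.   ] F [ 0.42 -0.48 -1.99] M [-0.008  0.015  0.029] gap 0.193 j [-1.05 -0.41 -0.65  1.32  0.   -1.12]
```

View pics/t9.png

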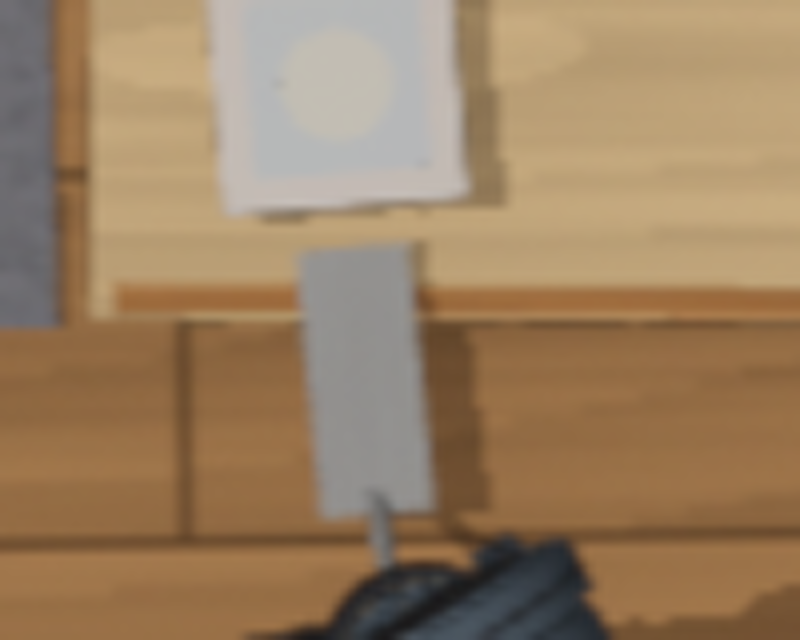

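```bash
python3 -m crank '[1,4,0.8,-1,0,1,8,0.8,0,0,1,8,0.6,0,0,1,8,0.6,0,0,1,8,0.6,0,0,1,8,0.6,0,0,1,8,0.6,0,0,1,8,0.6,0,0,1,8,0.6,0,0,1,8,0.6,0,0,1,8,0.6,0,0,1,8,0.6,0,0,1,8,0.6,0,0,1,6,0.6,0,0,1,4,0.4,0,0,1,1.7,0.2,0,0,1,0,0,0,0,1,0,0,0,0]' 100
python3 - <<'E'
from h import *
import pickle
s=st()
f=save('top','t10.png',(260,180,360,260),8);pickle.dump(f,open('top9.pkl','wb'))
f=save('side','s10.png',(240,150,360,250),6.5)
E
```

```text
time_s: 13.13
tool_pos: [0.3398, -0.2513, 0.0188]
tool_rot: [0.706, -0.027, 0.707, 0.027]
wrist_force: [0.0, 0.7, -2.8]
finger_gap: 0.195
t 13.13 tcp [ 339.8 -251.3   18.8] yjaw 94.43 tilt [-5.e-04  1.e-04 -1.e+00] zdir [ 0.997  0.077 -0.   ] F [ 0.04  0.66 -2.76] M [ 0.034 -0.058 -0.053] gap 0.195 j [-0.8  -0.18 -0.48  1.27 -0.   -0.87]
```

View pics/t10.png

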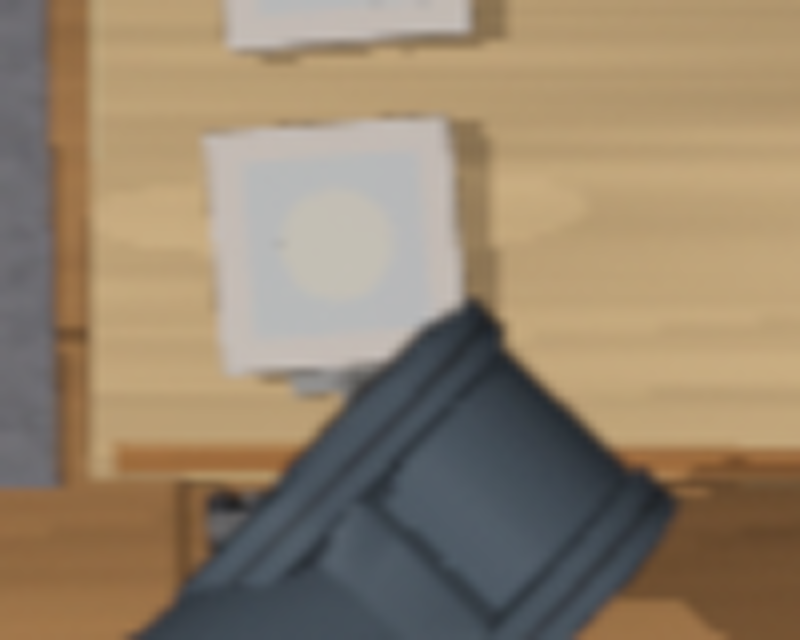

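View pics/s10.png

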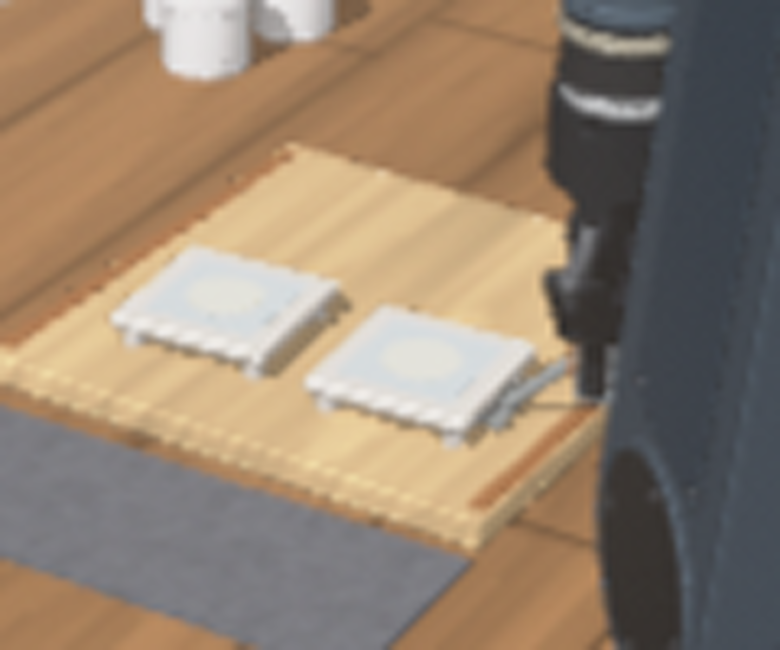

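```bash
python3 -m crank '[1,0,0,2,0,1,0,0,2,0,1,0,0,2,0,1,0,0,2,0,1,0,0,2,0,1,0,0,3,0,1,0,0,4,0,1,0,0,5,0,1,0,0,6,0,1,0,0,6,0,1,0,0,6,0,1,0,0,4,0,1,0,0,2,0,1,0,0,0,0,1,0,0,0,0]' 100
python3 - <<'E'
from h import *
s=st()
f=save('side','s11.png',(240,130,360,230),6.5)
f,s=wcam();cv2.imwrite('pics/w11.png',f['frame'][:,:,::-1])
E
```

```text
time_s: 14.48
tool_pos: [0.34, -0.2514, 0.0648]
tool_rot: [0.707, -0.027, 0.707, 0.027]
wrist_force: [-0.4, -0.3, -4.0]
finger_gap: 0.19
t 14.48 tcp [ 340.  -251.4   64.8] yjaw 94.43 tilt [ 0.e+00 -1.e-04 -1.e+00] zdir [0.997 0.077 0.   ] F [-0.4  -0.31 -4.01] M [-0.059  0.09   0.021] gap 0.19 j [-0.8  -0.21 -0.41  1.37 -0.   -0.87]
```

View pics/s11.png

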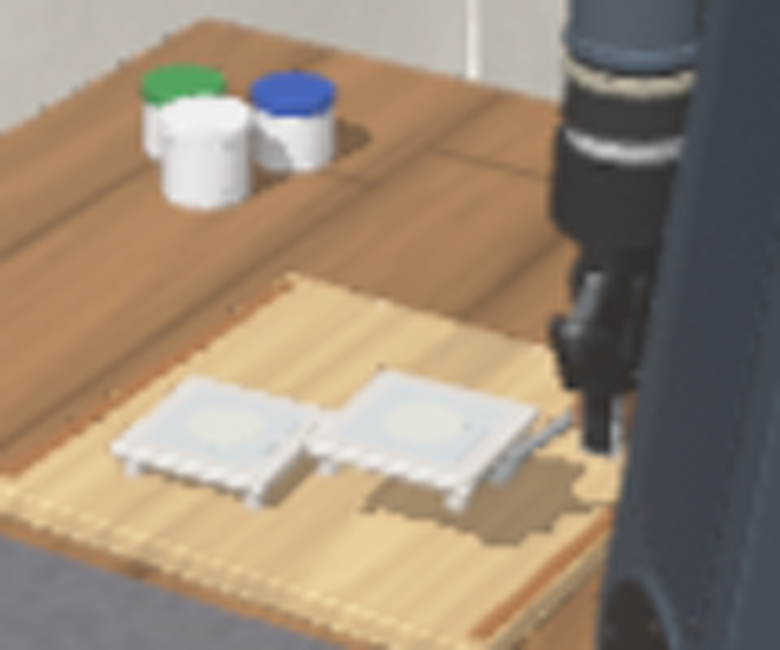

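View pics/w11.png

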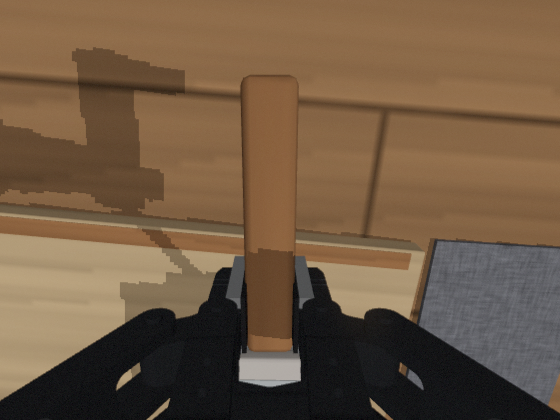

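```bash
python3 -m crank '[1,1,3,1,0,1,2,6,1,0,1,2.5,9,1,0,1,2.5,12,1,0,1,2.5,15,1,0,1,2.5,18,1,0,1,2.5,21,1,0,1,2.5,24,1,0,1,2.5,24,1,0,1,2.5,24,1,0,1,2.5,24,1,0,1,2.5,24,1,0,1,2.5,24,1,0,1,2.5,24,1,0,1,2.5,24,1,0,1,2.5,24,1,0,1,2.5,24,1,0,1,2.5,24,1,0,1,2.5,24,1,0,1,2.5,24,1,0]' 100;
python3 -m crank '[1,2.5,24,0,0,1,2.5,24,0,0,1,2.5,24,0,0,1,2.5,24,0,0,1,2.5,24,0,0,1,2.5,22,0,0,1,2.5,20,0,0,1,2.5,17,0,0,1,2.5,14,0,0,1,2.5,10,0,0,1,1.4,8,0,0,1,1,4,0,0,1,0,0,0,0,1,0,0,0,0,1,0,0,0,0]' 100
python3 - <<'E'
from h import *
import pickle
s=st()
f=save('side','s12.png',(80,180,280,340),4)
f=save('top','t12.png',(60,120,190,250),6);pickle.dump(f,open('top12.pkl','wb'))
E
```

```text
time_s: 16.25
tool_pos: [0.3872, 0.1468, 0.0849]
tool_rot: [0.706, -0.027, 0.707, 0.028]
wrist_force: [-0.2, -0.7, -2.9]
finger_gap: 0.193
time_s: 17.5
tool_pos: [0.4153, 0.3589, 0.0848]
tool_rot: [0.706, -0.027, 0.707, 0.027]
wrist_force: [-0.4, -0.1, -2.9]
finger_gap: 0.193
t 17.5 tcp [415.3 358.9  84.8] yjaw 94.39 tilt [-3.e-04 -6.e-04 -1.e+00] zdir [ 0.997  0.076 -0.   ] F [-0.35 -0.12 -2.93] M [0.019 0.153 0.003] gap 0.193 j [ 0.59  0.12 -0.06  1.4  -0.    0.51]
```

View pics/s12.png

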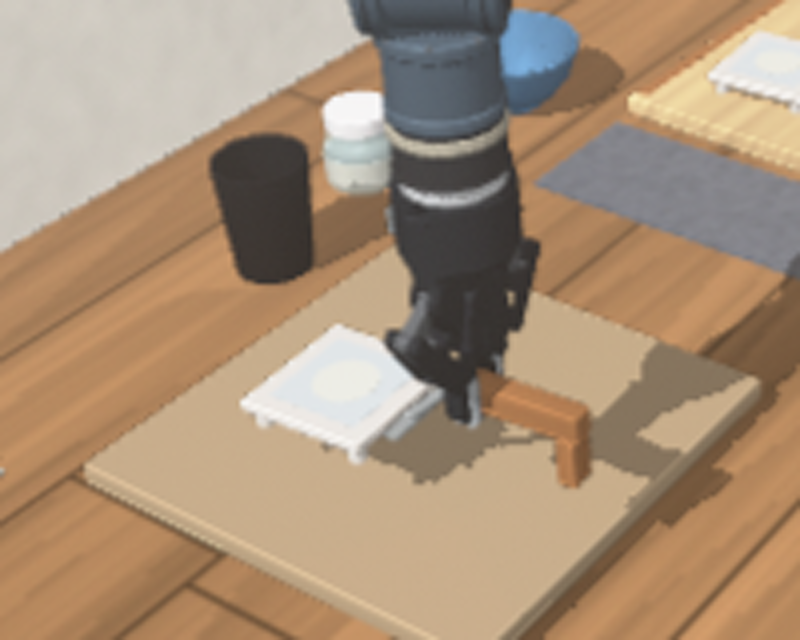

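View pics/t12.png

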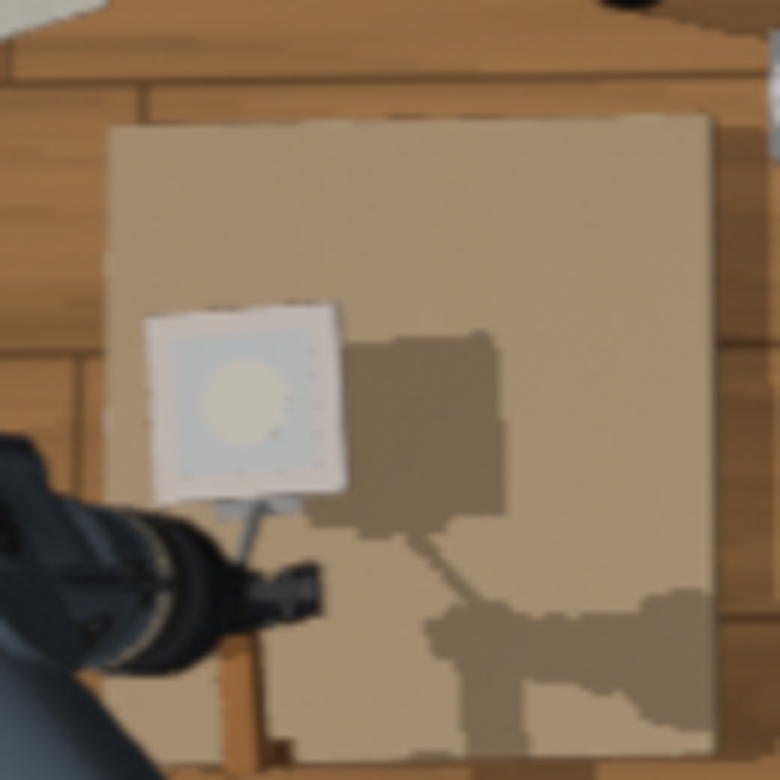

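Run:
```python
from h import *
import pickle
f=pickle.load(open('top12.pkl','rb'));Z=(6,60,120)
quadm(f,[(145,319),(336,303),(347,490),(158,503)],*Z,.1006)
quadm(f,[(110,127),(712,117),(717,753),(105,765)],*Z,.030)
```

```text
c [518.6 365.5] yaw 4.34 3.62 len 94.3 95.4
c [507.5 301.9] yaw 0.44 0.25 len 336.6 318.3
```

```bash
python3 -m crank '[1,0,0,-3,0,1,0,0,-6,0,1,0,0,-8,0,1,0,0,-8,0,1,0,0,-7,0,1,0,0,-5,0,1,0,0,-4,0,1,0,0,-3,0,1,0,0,-2,0,1,0,0,-2,0,1,0,0,-2,0,1,0,0,-2,0,1,0,0,-2,0,1,0,0,0,0,1,0,0,0,0]' 100
python3 - <<'E'
from h import *
import pickle
s=st()
f=save('side','s13.png',(120,230,240,330),6.5)
E
```

```text
time_s: 18.85
tool_pos: [0.4157, 0.3598, 0.0311]
tool_rot: [0.707, -0.027, 0.706, 0.027]
wrist_force: [0.2, 0.1, -2.1]
finger_gap: 0.193
t 18.85 tcp [415.7 359.8  31.1] yjaw 94.43 tilt [ 6.e-04  3.e-04 -1.e+00] zdir [0.997 0.077 0.001] F [ 0.24  0.11 -2.12] M [-0.016 -0.06   0.032] gap 0.193 j [ 0.59  0.14 -0.14  1.29 -0.    0.51]
```

View pics/s13.png

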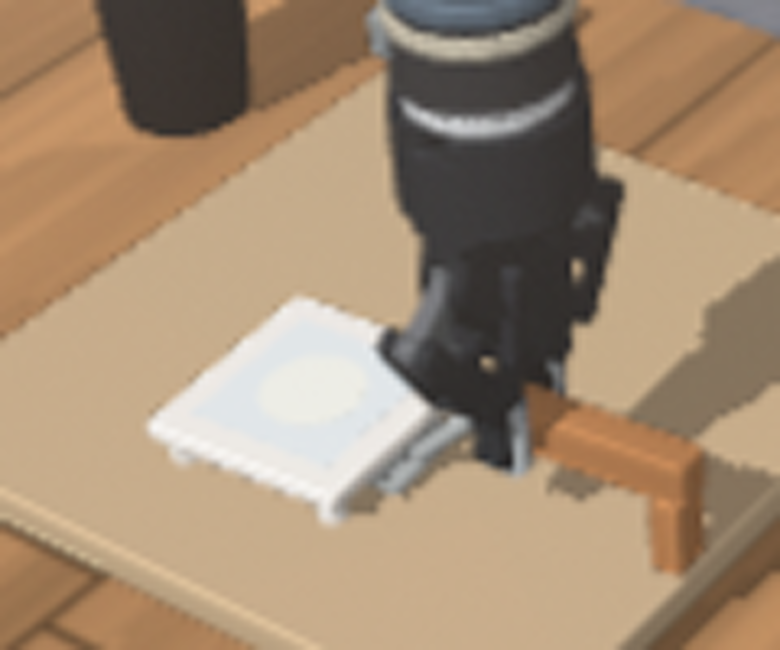

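```bash
python3 -m crank '[1,-2,-0.2,0,0,1,-4,-0.3,0,0,1,-7,-0.5,0,0,1,-8,-0.6,0,0,1,-8,-0.6,0,0,1,-8,-0.6,0,0,1,-8,-0.6,0,0,1,-8,-0.6,0,0,1,-8,-0.6,0,0,1,-8,-0.6,0,0,1,-8,-0.6,0,0,1,-8,-0.6,0,0,1,-8,-0.6,0,0,1,-8,-0.6,0,0,1,-8,-0.6,0,0,1,-8,-0.6,0,0,1,-5,-0.5,5,0,1,0,0,12,0,1,0,0,20,0,1,0,0,16,0]' 100
python3 - <<'E'
from h import *
import pickle
s=st()
f=save('side','s14.png');
f=save('top','t14.png');pickle.dump(f,open('top14.pkl','wb'))
E
```

```text
time_s: 20.57
tool_pos: [0.2938, 0.3506, 0.0857]
tool_rot: [0.707, -0.027, 0.706, 0.028]
wrist_force: [1.1, 0.9, -2.5]
finger_gap: 0.194
t 20.57 tcp [293.8 350.6  85.7] yjaw 94.43 tilt [ 1.2e-03  7.0e-04 -1.0e+00] zdir [0.997 0.077 0.001] F [ 1.07  0.9  -2.54] M [ 0.046 -0.075  0.053] gap 0.194 j [ 0.73 -0.13 -0.3   1.4  -0.    0.65]
```

View pics/s14.png

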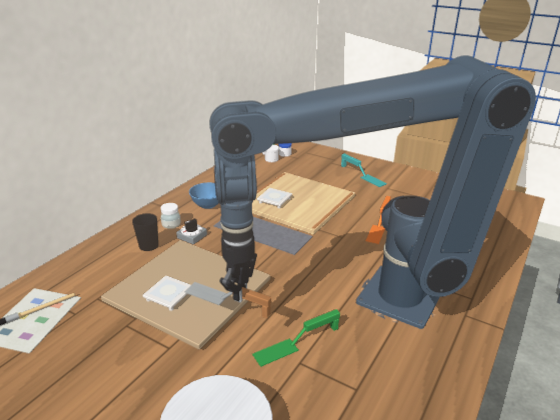

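View pics/t14.png

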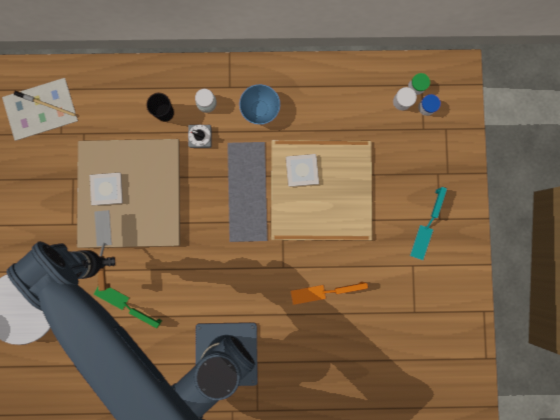

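```bash
python3 -m crank '[1,0,-10,0,0,1,3,-20,0,0,1,4,-32,0,0,1,4,-32,0,0,1,4,-32,0,0,1,4,-32,0,0,1,4,-32,0,0,1,4,-32,0,0,1,4,-32,0,0,1,4,-32,0,0,1,4,-32,0,0,1,4,-32,0,0,1,4,-32,0,0,1,4,-32,0,0,1,4,-32,0,0,1,4,-32,0,0,1,4,-32,0,0,1,0,-32,0,0,1,0,-32,0,0,1,0,-25,0,0]' 100;
python3 -m crank '[1,0,-15,0,0,1,0,0,0,0,1,0,0,0,0,1,0,0,0,0]' 100
python3 - <<'E'
from h import *
import pickle
s=st()
f=save('top','t15.png',(250,130,400,250),5);pickle.dump(f,open('top15.pkl','wb'))
E
```

```text
time_s: 22.33
tool_pos: [0.3549, -0.2508, 0.0825]
tool_rot: [0.706, -0.026, 0.707, 0.027]
wrist_force: [0.1, -0.6, -1.4]
finger_gap: 0.191
time_s: 22.67
tool_pos: [0.3558, -0.2623, 0.0831]
tool_rot: [0.706, -0.027, 0.707, 0.028]
wrist_force: [-0.1, 0.5, -2.2]
finger_gap: 0.193
t 22.67 tcp [ 355.8 -262.3   83.1] yjaw 94.45 tilt [-0.0012  0.0021 -1.    ] zdir [ 0.997  0.078 -0.001] F [-0.12  0.51 -2.23] M [ 0.042 -0.     0.017] gap 0.193 j [-0.79 -0.16 -0.33  1.4   0.   -0.87]
```

View pics/t15.png

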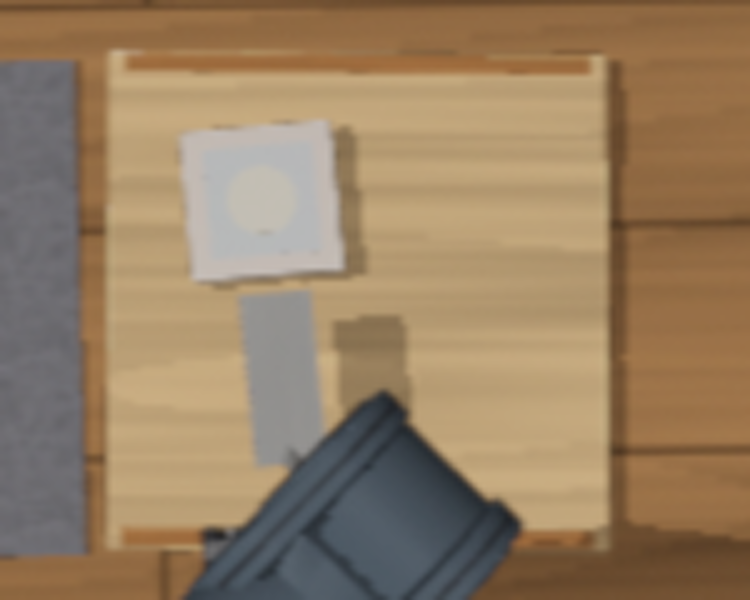

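```bash
python3 -m crank '[1,0,0,-8,0,1,0,0,-14,0,1,0,0,-14,0,1,0,0,-12,0,1,0,0,-8,0,1,0,0,-5,0,1,0,0,-3,0,1,0,0,0,0,1,0,0,0,0,1,0,0,0,0]' 100
python3 - <<'E'
from h import *
import pickle
s=st()
f=save('top','t16.png',(260,150,360,230),8);pickle.dump(f,open('top16.pkl','wb'))
E
```

```text
time_s: 23.55
tool_pos: [0.357, -0.2642, 0.0206]
tool_rot: [0.707, -0.028, 0.706, 0.027]
wrist_force: [0.0, -0.6, -1.5]
finger_gap: 0.198
t 23.55 tcp [ 357.  -264.2   20.6] yjaw 94.43 tilt [ 0.0011 -0.0011 -1.    ] zdir [0.997 0.077 0.001] F [ 0.04 -0.59 -1.55] M [ 0.058 -0.035 -0.044] gap 0.198 j [-0.79 -0.13 -0.43  1.27  0.   -0.87]
```

View pics/t16.png

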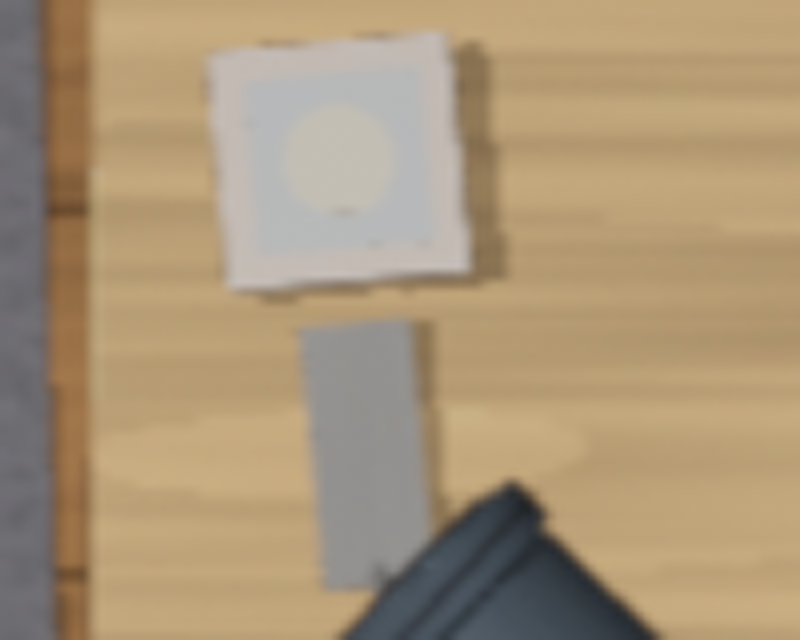

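```bash
python3 -m crank '[1,4,0.6,-1,0,1,8,0.7,0,0,1,8,0.6,0,0,1,8,0.6,0,0,1,8,0.6,0,0,1,8,0.6,0,0,1,8,0.6,0,0,1,8,0.6,0,0,1,8,0.6,0,0,1,8,0.6,0,0,1,8,0.6,0,0,1,8,0.6,0,0,1,8,0.6,0,0,1,5,0.4,0,0,1,3,0.3,0,0,1,1.7,0.2,0,0,1,0,0,0,0,1,0,0,0,0]' 100
python3 - <<'E'
from h import *
import pickle
s=st()
f=save('top','t17.png',(260,140,360,220),8);pickle.dump(f,open('top17.pkl','wb'))
f=save('side','s17.png',(240,150,360,250),6.5)
E
```

```text
time_s: 25.1
tool_pos: [0.4659, -0.2548, 0.0188]
tool_rot: [0.706, -0.027, 0.707, 0.027]
wrist_force: [0.8, -0.4, -2.5]
finger_gap: 0.192
t 25.1 tcp [ 465.9 -254.8   18.8] yjaw 94.42 tilt [-4.e-04  1.e-04 -1.e+00] zdir [ 0.997  0.077 -0.   ] F [ 0.75 -0.39 -2.45] M [ 0.026 -0.067 -0.04 ] gap 0.192 j [-0.63  0.1  -0.21  1.26 -0.   -0.7 ]
```

View pics/t17.png

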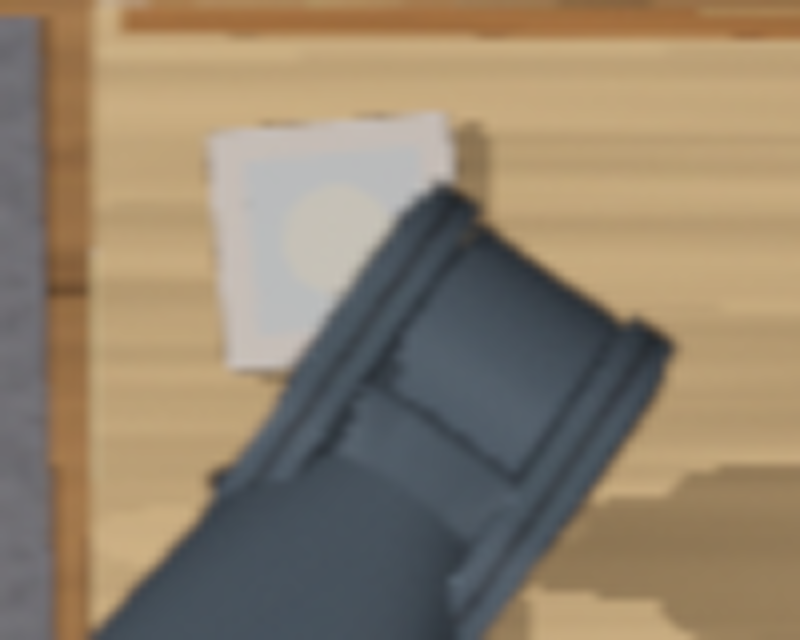

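View pics/s17.png

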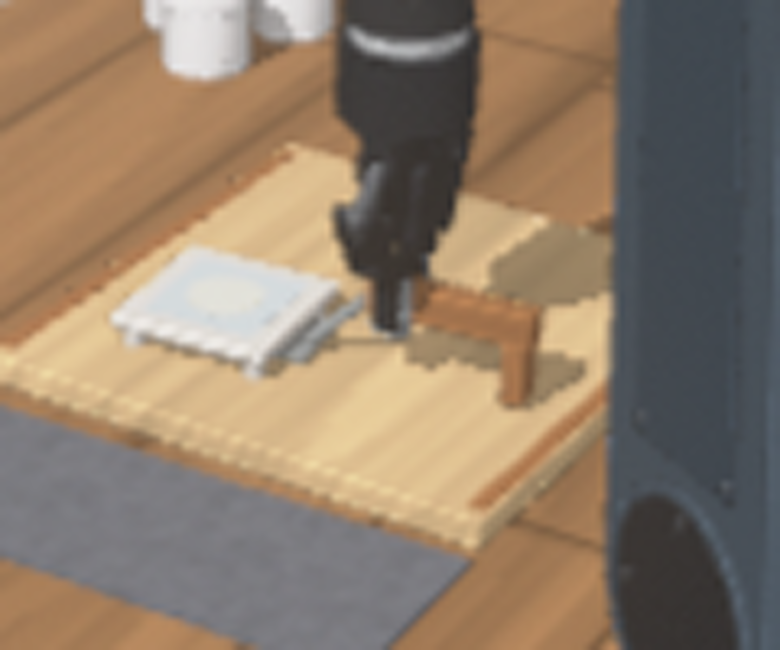

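```bash
python3 -m crank '[1,0,0,2,0,1,0,0,2,0,1,0,0,2,0,1,0,0,2,0,1,0,0,2,0,1,0,0,3,0,1,0,0,5,0,1,0,0,7,0,1,0,0,9,0,1,0,0,9,0,1,0,0,9,0,1,0,0,7,0,1,0,0,4,0,1,0,0,2,0,1,0,0,0,0,1,0,0,0,0]' 100
python3 - <<'E'
from h import *
s=st()
f=save('side','s18.png',(200,100,360,220),5)
f=save('top','t18.png',(60,120,190,250),6)
E
```

```text
time_s: 26.53
tool_pos: [0.466, -0.2547, 0.0836]
tool_rot: [0.706, -0.027, 0.707, 0.027]
wrist_force: [0.1, 0.9, -4.5]
finger_gap: 0.197
t 26.53 tcp [ 466.  -254.7   83.6] yjaw 94.43 tilt [-4.e-04  2.e-04 -1.e+00] zdir [ 0.997  0.077 -0.   ] F [ 0.14  0.88 -4.54] M [ 0.009  0.147 -0.053] gap 0.197 j [-0.63  0.07 -0.11  1.39 -0.   -0.7 ]
```

View pics/s18.png

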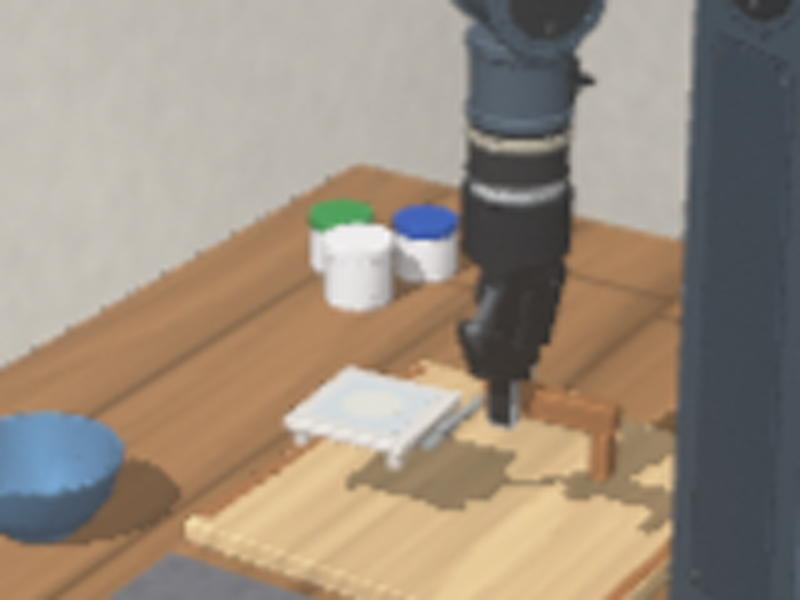

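View pics/t18.png

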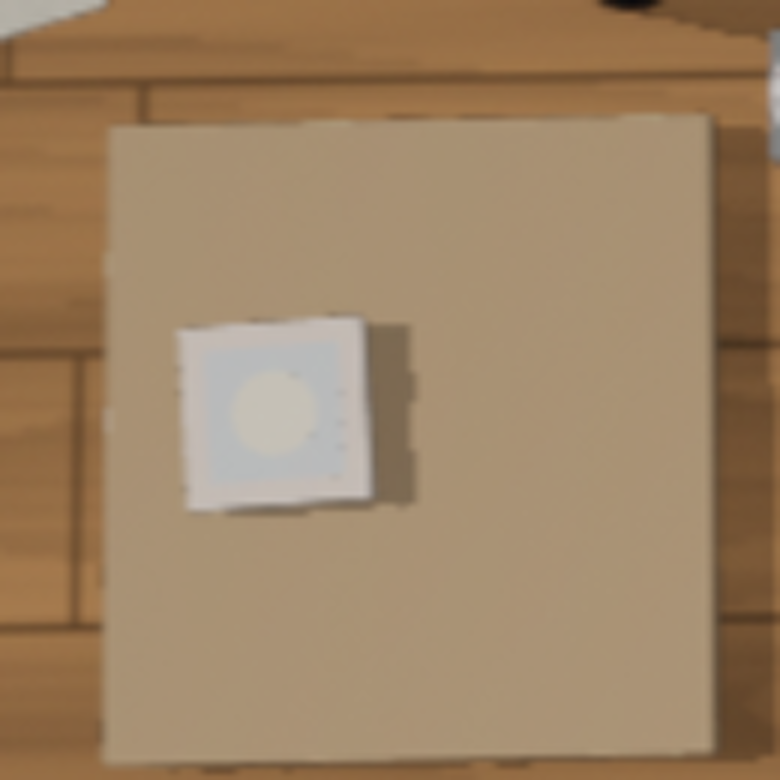

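```bash
python3 -m crank '[1,-1,3,0,0,1,-2,6,0,0,1,-2,9,0,0,1,-2,12,0,0,1,-2,15,0,0,1,-2,18,0,0,1,-2,21,0,0,1,-2,24,0,0,1,-2,24,0,0,1,-2,24,0,0,1,-2,24,0,0,1,-2,24,0,0,1,-2,24,0,0,1,-2,24,0,0,1,-2,24,0,0,1,-2,24,0,0,1,-2,24,0,0,1,-2,24,0,0,1,-2,24,0,0,1,-2,24,0,0]' 100;
python3 -m crank '[1,-2,21,0,0,1,-2,18,0,0,1,-2,15,0,0,1,-2,11,0,0,1,-2,8,0,0,1,-2,5,0,0,1,-2,2.7,0,0,1,0,0,0,0,1,0,0,0,0,1,0,0,0,0]' 100
python3 - <<'E'
from h import *
import pickle
s=st()
f=save('side','s19.png',(80,180,280,340),4)
f=save('top','t19.png',(60,120,190,250),6);pickle.dump(f,open('top19.pkl','wb'))
quadm(f,[(178,328),(364,317),(373,500),(188,511)],6,60,120,.051)
E
```

```text
time_s: 28.3
tool_pos: [0.4256, 0.1434, 0.0839]
tool_rot: [0.707, -0.027, 0.707, 0.028]
wrist_force: [0.9, -0.6, -4.3]
finger_gap: 0.196
time_s: 29.13
tool_pos: [0.4132, 0.2212, 0.0838]
tool_rot: [0.707, -0.027, 0.707, 0.027]
wrist_force: [-0.1, 0.3, -3.2]
finger_gap: 0.192
t 29.13 tcp [413.2 221.2  83.8] yjaw 94.37 tilt [ 0.e+00 -4.e-04 -1.e+00] zdir [ 0.997  0.076 -0.   ] F [-0.05  0.27 -3.2 ] M [0.009 0.106 0.067] gap 0.192 j [ 0.35 -0.09 -0.27  1.39 -0.    0.27]
c [518.8 366.4] yaw 3.58 2.64 len 95.8 96.0
```

View pics/s19.png

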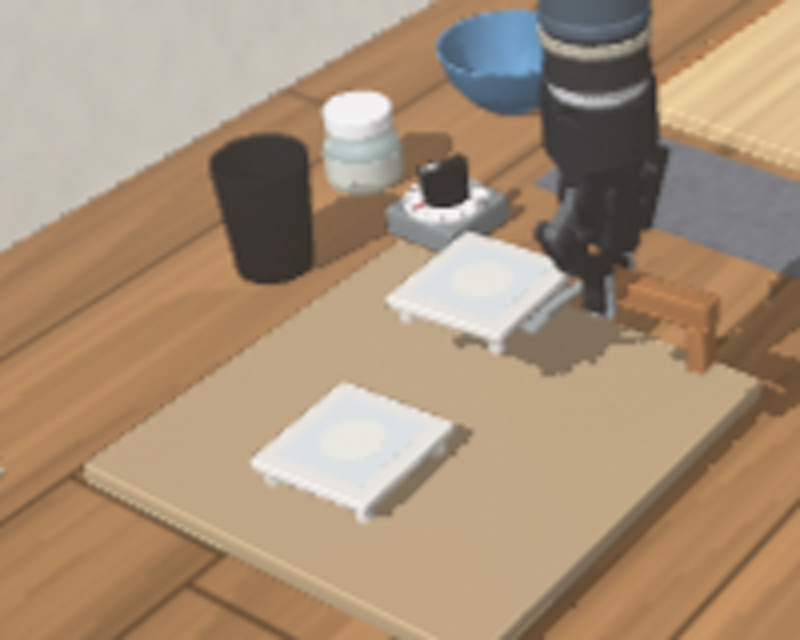

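View pics/t19.png

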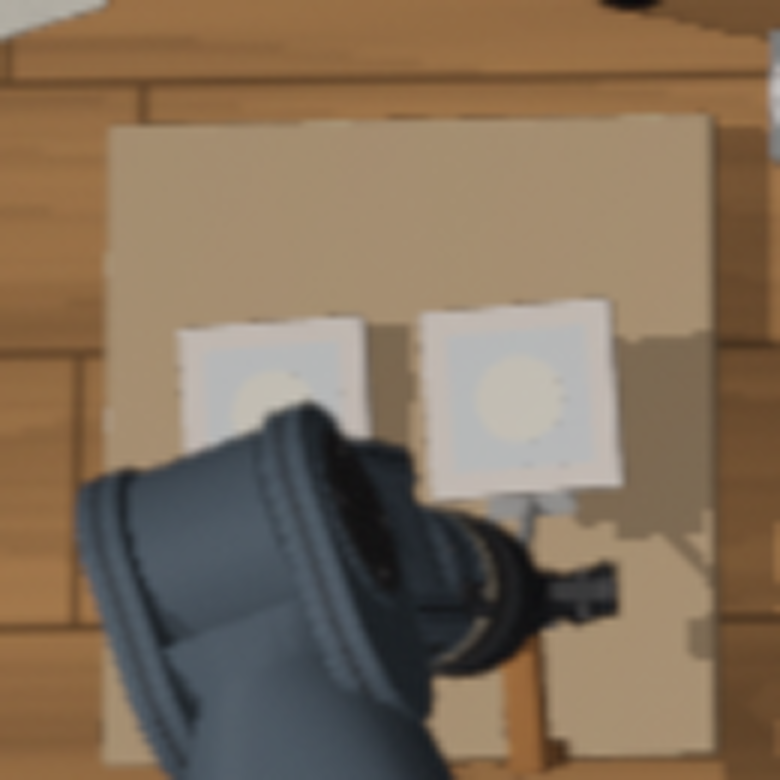

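```bash
python3 -c "
from h import *
import pickle
quadm(pickle.load(open('top19.pkl','rb')),[(418,315),(606,299),(622,486),(433,500)],6,60,120,.1)"
python3 -m crank '[1,0,0,-3,0,1,0,0,-6,0,1,0,0,-8,0,1,0,0,-8,0,1,0,0,-7,0,1,0,0,-5,0,1,0,0,-4,0,1,0,0,-3,0,1,0,0,-2,0,1,0,0,-2,0,1,0,0,-2,0,1,0,0,-2,0,1,0,0,-1,0,1,0,0,0,0,1,0,0,0,0]' 100
python3 - <<'E'
from h import *
import pickle
s=st()
f=save('side','s20.png',(150,200,270,300),6.5)
E
```

```text
c [518.7 228.5] yaw 5.0 3.81 len 94.7 94.9
time_s: 30.48
tool_pos: [0.4134, 0.2219, 0.0311]
tool_rot: [0.707, -0.027, 0.706, 0.027]
wrist_force: [1.0, 0.4, -2.2]
finger_gap: 0.193
t 30.48 tcp [413.4 221.9  31.1] yjaw 94.43 tilt [ 7.e-04  2.e-04 -1.e+00] zdir [0.997 0.077 0.001] F [ 1.    0.4  -2.22] M [-0.033 -0.059  0.031] gap 0.193 j [ 0.35 -0.07 -0.35  1.28 -0.    0.27]
```

View pics/s20.png

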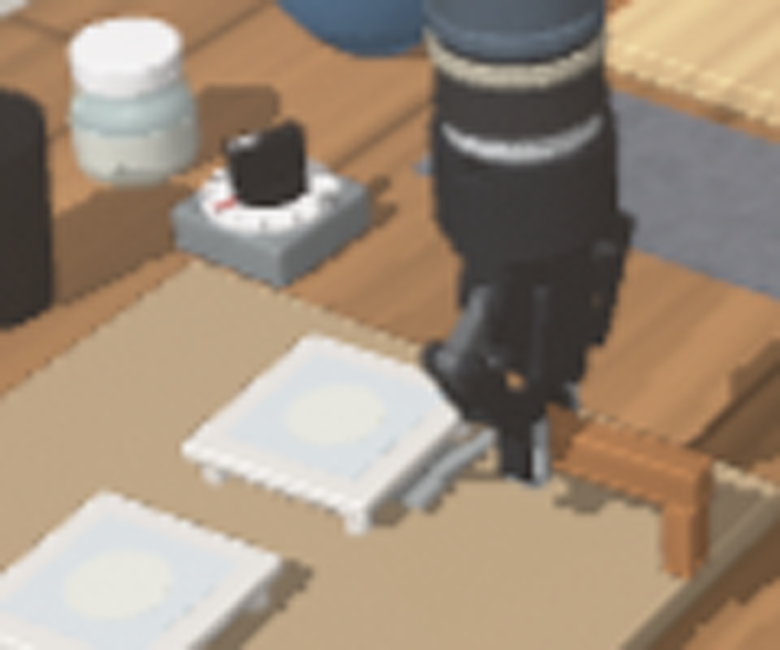

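```bash
python3 -m crank '[1,-2,-0.2,0,0,1,-4,-0.3,0,0,1,-7,-0.5,0,0,1,-8,-0.6,0,0,1,-8,-0.6,0,0,1,-8,-0.6,0,0,1,-8,-0.6,0,0,1,-8,-0.6,0,0,1,-8,-0.6,0,0,1,-8,-0.6,0,0,1,-8,-0.6,0,0,1,-8,-0.6,0,0,1,-8,-0.6,0,0,1,-8,-0.6,0,0,1,-8,-0.6,0,0,1,-8,-0.6,0,0,1,-5,-0.5,5,0,1,0,0,12,0,1,0,0,20,0,1,0,0,16,0]' 100
python3 - <<'E'
from h import *
import pickle
s=st()
f=save('top','t21.png');pickle.dump(f,open('top21.pkl','wb'))
cv2.imwrite('pics/t21z.png',cv2.resize(f['frame'][120:250,60:190,::-1],None,fx=6,fy=6,interpolation=cv2.INTER_CUBIC))
E
```

```text
time_s: 32.2
tool_pos: [0.2907, 0.2125, 0.0848]
tool_rot: [0.707, -0.027, 0.707, 0.027]
wrist_force: [0.6, 0.9, -1.4]
finger_gap: 0.187
t 32.2 tcp [290.7 212.5  84.8] yjaw 94.44 tilt [ 2.e-04 -0.e+00 -1.e+00] zdir [0.997 0.077 0.   ] F [ 0.57  0.92 -1.42] M [-0.006 -0.074 -0.008] gap 0.187 j [ 0.44 -0.39 -0.52  1.45 -0.    0.37]
```

View pics/t21z.png

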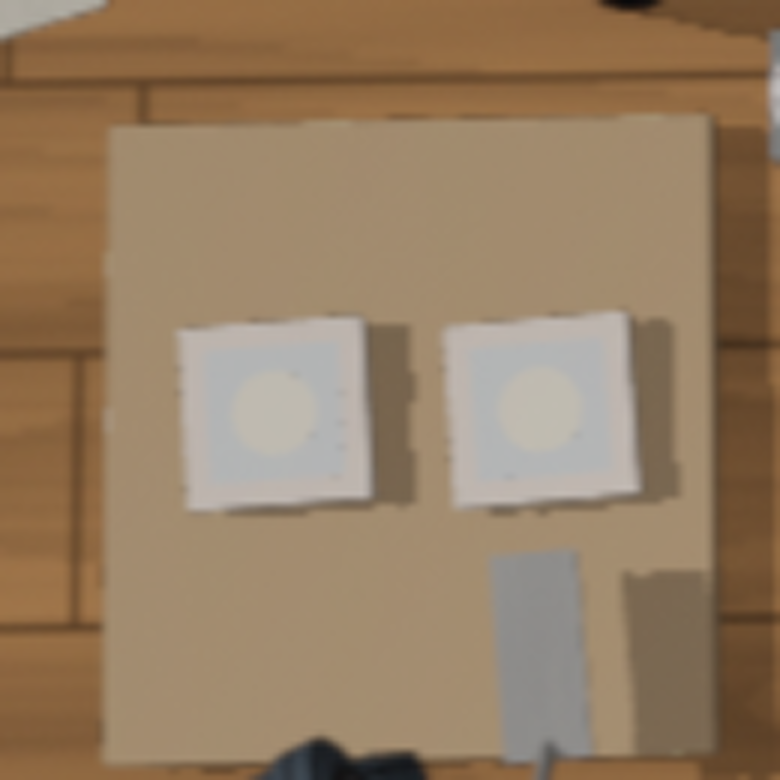

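View pics/t21.png

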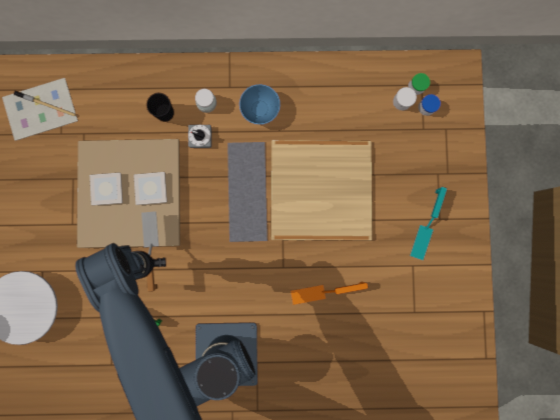

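```bash
python3 -m crank '[1,4,-8,0,0,1,9,-16,0,0,1,13,-22,0,-0.4,1,13,-22,0,-0.4,1,13,-22,0,-0.4,1,13,-22,0,-0.4,1,13,-22,0,-0.4,1,13,-22,0,-0.4,1,13,-22,0,-0.4,1,13,-20,0,-0.4,1,13,-20,0,-0.4,1,13,-20,0,-0.4,1,13,-20,0,0,1,13,-16,0,0,1,13,-10,0,0,1,11,-4,0,0,1,7,0,0,0,1,5,0,0,0,1,0,0,0,0,1,0,0,0,0]' 100
python3 - <<'E'
from h import *
s=st()
f=save('side','s22.png',(180,130,340,250),5)
E
```

```text
time_s: 33.92
tool_pos: [0.4957, -0.0748, 0.0836]
tool_rot: [0.707, -0.003, 0.707, 0.003]
wrist_force: [-0.0, -0.7, -2.7]
finger_gap: 0.194
t 33.92 tcp [495.7 -74.8  83.6] yjaw 90.48 tilt [-1.e-03  3.e-04 -1.e+00] zdir [ 1.     0.008 -0.001] F [-0.02 -0.69 -2.68] M [ 0.044 -0.051 -0.024] gap 0.194 j [-0.28 -0.01 -0.19  1.39  0.   -0.29]
```

View pics/s22.png

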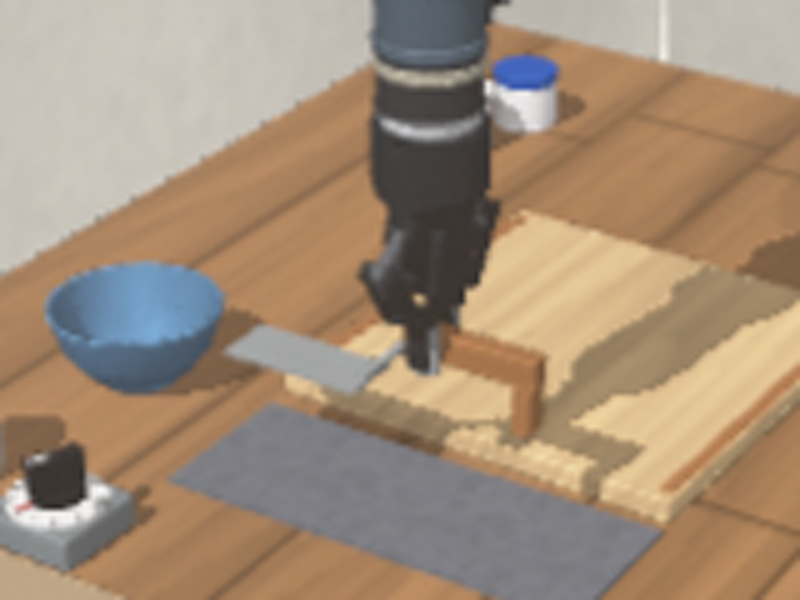

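```bash
python3 -m crank '[1,-4,0,-8,0,1,-4,0,-14,0,1,0,0,-15,0,1,0,0,-15,0,1,0,0,-12,0,1,0,0,-8,0,1,0,0,-4,0,1,0,0,-3,0,1,0,0,-2,0,1,0,0,-1.5,0,1,0,0,-0.7,0,1,0,0,0,0,1,0,0,0,0]' 100; python3 -c "
from h import *
s=st()"
```

```text
time_s: 35.05
tool_pos: [0.4886, -0.0756, 0.0011]
tool_rot: [0.707, -0.003, 0.707, 0.003]
wrist_force: [0.4, -0.1, -2.1]
finger_gap: 0.194
t 35.05 tcp [488.6 -75.6   1.1] yjaw 90.43 tilt [ 8.e-04 -3.e-04 -1.e+00] zdir [1.    0.007 0.001] F [ 0.4  -0.1  -2.08] M [-0.037 -0.026 -0.041] gap 0.194 j [-0.29  0.02 -0.33  1.22 -0.   -0.3 ]
```

```bash
python3 -m crank '[1,0,0,-0.8,0,1,0,0,0,0,1,0,0,0,0,0.5,0,0,0,0,0,0,0,0,0,-0.5,0,0,0,0,-1,0,0,0,0,-1,0,0,0,0,-1,0,0,0,0,-1,0,0,0,0,-1,0,0,0,0,-1,0,0,8,0,-1,0,0,15,0,-1,0,0,25,0,-1,0,0,25,0,-1,0,0,25,0,-1,0,0,10,0,-1,0,0,0,0,-1,0,0,0,0]'
python3 - <<'E'
from h import *
import pickle
s=st()
f=save('side','s23.png',(150,130,310,250),5);pickle.dump(f,open('side23.pkl','wb'))
f,s=wcam();cv2.imwrite('pics/w23.png',f['frame'][:,:,::-1]);pickle.dump(f,open('w23.pkl','wb'))
E
```

```text
time_s: 36.63
tool_pos: [0.4885, -0.0756, 0.1081]
tool_rot: [0.708, -0.003, 0.707, 0.003]
wrist_force: [0.1, 0.1, 0.9]
finger_gap: 0.999
t 36.63 tcp [488.5 -75.6 108.1] yjaw 90.43 tilt [ 1.1e-03 -4.0e-04 -1.0e+00] zdir [1.    0.007 0.001] F [0.1  0.08 0.92] M [ 0.033 -0.003 -0.022] gap 0.999 j [-0.29 -0.03 -0.17  1.44 -0.   -0.3 ]
```

View pics/s23.png

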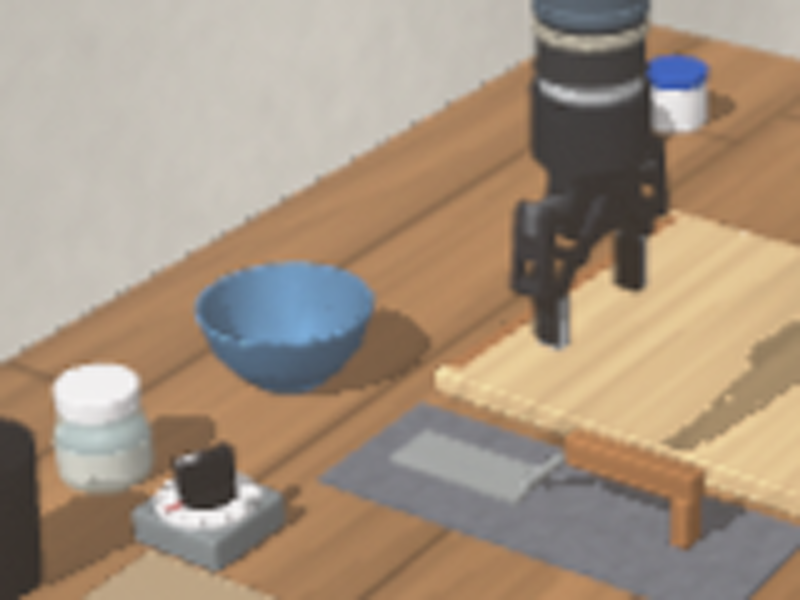

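View pics/w23.png

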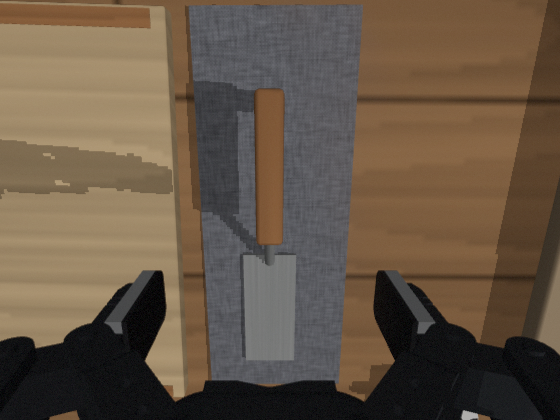

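```bash
python3 -m crank '[0,5,4,0,-7,0,10,8,0,-7,0,11,8,0,-7,0,11,8,0,-7,0,11,8,0,-7,0,11,8,0,-7,0,11,8,0,-7,0,11,8,0,-7,0,11,8,0,-7,0,11,8,0,-7,0,11,8,0,-7,0,11,8,0,-7,0,11,8,0,-7,0,11,8,0,-7,0,11,8,0,-7,0,11,8,0,-7,0,11,8,0,0,0,10,8,0,0,0,10,8,0,0,0,0,5,0,0]';python3 -m crank '[0,0,0,0,0,0,0,0,0,0]'
python3 - <<'E'
from h import *
import pickle
s=st()
f,s=wcam();cv2.imwrite('pics/w24.png',f['frame'][:,:,::-1]);pickle.dump(f,open('w24.pkl','wb'))
print(proj(f,[.6885,.0775,.026]),proj(f,[.6885,.0775,.062]),proj(f,s['tool_pos']))
E
```

```text
time_s: 38.4
tool_pos: [0.6879, 0.0782, 0.1043]
tool_rot: [-0.397, -0.584, -0.399, 0.586]
wrist_force: [-0.7, -0.7, -1.1]
finger_gap: 0.502
time_s: 38.57
tool_pos: [0.6868, 0.0776, 0.1061]
tool_rot: [-0.397, -0.584, -0.398, 0.586]
wrist_force: [0.3, -0.2, 0.4]
finger_gap: 0.499
t 38.57 tcp [686.8  77.6 106.1] yjaw -21.54 tilt [-3.3e-03 -4.0e-04 -1.0e+00] zdir [-0.367 -0.93   0.002] F [ 0.3  -0.2   0.45] M [-0.026 -0.029  0.017] gap 0.499 j [ 0.02  0.5   0.45  1.53 -0.    1.96]
[272.59005712 202.93502935] [272.82919352 218.71900964] [270.10606241 246.94533167]
```

View pics/w24.png

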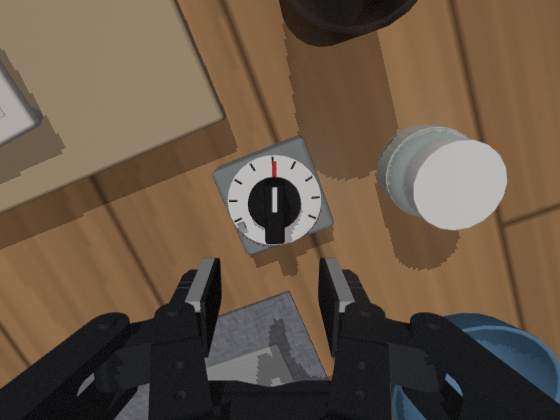

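```bash
python3 -m crank '[0,1.5,-0.3,-10,0,0,1.2,-0.3,-18,0,0,0,0,-20,0,0,0,0,-16,0,0,0,0,-12,0,0,0,0,-9,0,0,0,0,-6,0,0,0,0,-4,0,0,0,0,-3,0,0,0,0,0,0,0,0,0,0,0]' 40;python3 - <<'E'
from h import *
import pickle
s=st()
f=save('side','s25.png',(130,160,250,260),6.5)
f,s=wcam();cv2.imwrite('pics/w25.png',f['frame'][:,:,::-1])
E
```

```text
time_s: 39.53
tool_pos: [0.6914, 0.077, 0.0107]
tool_rot: [0.398, 0.585, 0.397, -0.584]
wrist_force: [0.5, -0.0, -0.7]
finger_gap: 0.5
t 39.53 tcp [691.4  77.   10.7] yjaw -21.57 tilt [ 0.0014  0.     -1.    ] zdir [-0.368 -0.93  -0.001] F [ 0.46 -0.03 -0.69] M [-0.008 -0.025  0.013] gap 0.5 j [0.01 0.53 0.3  1.35 0.   1.96]
```

View pics/s25.png

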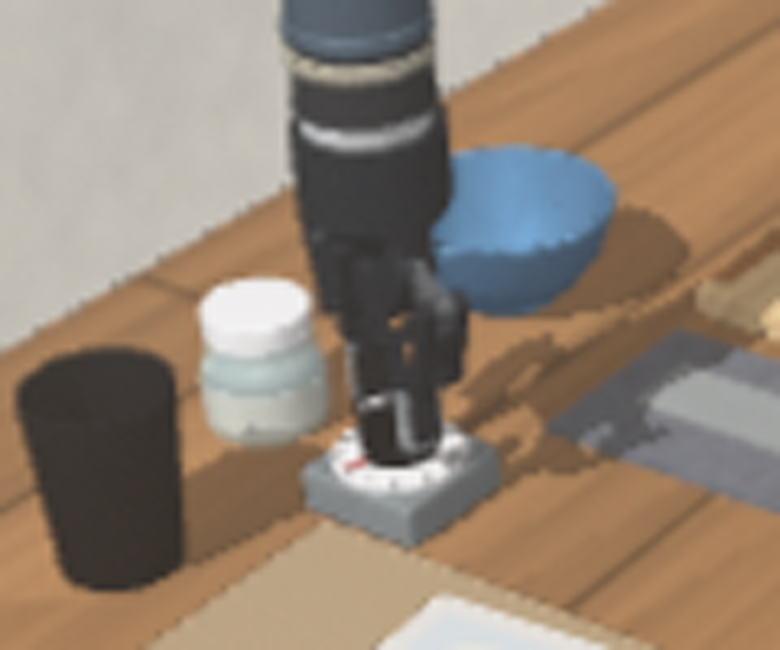

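View pics/w25.png

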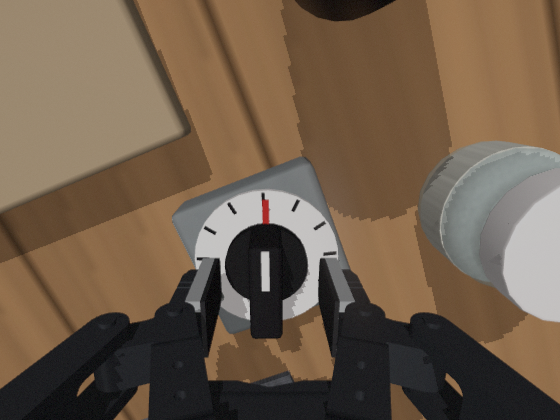

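```bash
python3 -m crank '[0,-1.5,0.5,-2,0,0,0,0,0,0,0.5,0,0,0,0,1,0,0,0,0,1,0,0,0,0,1,0,0,0,0,1,0,0,0,0,1,0,0,0,0,1,0,0,0,0]' 40;python3 - <<'E'
from h import *
s=st()
f,s=wcam();cv2.imwrite('pics/w26.png',f['frame'][:,:,::-1])
E
```

```text
time_s: 40.38
tool_pos: [0.6899, 0.0772, 0.0081]
tool_rot: [0.398, 0.585, 0.397, -0.584]
wrist_force: [1.3, -1.4, -0.2]
finger_gap: 0.145
t 40.38 tcp [689.9  77.2   8.1] yjaw -21.58 tilt [ 1.2e-03 -3.0e-04 -1.0e+00] zdir [-0.368 -0.93  -0.   ] F [ 1.29 -1.37 -0.25] M [-0.205 -0.339  0.056] gap 0.145 j [ 0.02  0.52  0.3   1.34 -0.    1.96]
```

View pics/w26.png

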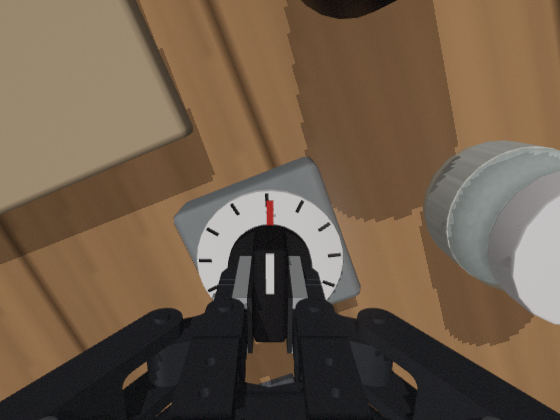

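```bash
python3 -m crank '[1,0,0,0,3,1,0,0,0,6,1,0,0,0,6,1,0,0,0,6,1,0,0,0,6,1,0,0,0,6,1,0,0,0,6,1,0,0,0,6,1,0,0,0,6,1,0,0,0,6,1,0,0,0,6,1,0,0,0,6,1,0,0,0,6,1,0,0,0,6,1,0,0,0,6,1,0,0,0,6,1,0,0,0,6,1,0,0,0,4,1,0,0,0,0,1,0,0,0,0]' 40;python3 - <<'E'
from h import *
s=st()
f,s=wcam();cv2.imwrite('pics/w27.png',f['frame'][:,:,::-1])
E
```

```text
time_s: 42.1
tool_pos: [0.6926, 0.0786, 0.0081]
tool_rot: [0.707, 0.054, 0.703, -0.052]
wrist_force: [8.4, 1.3, -3.6]
finger_gap: 0.141
t 42.1 tcp [692.6  78.6   8.1] yjaw 81.47 tilt [ 0.0066  0.0022 -1.    ] zdir [ 0.989 -0.148  0.006] F [ 8.38  1.3  -3.63] M [ 0.222 -1.595  0.035] gap 0.141 j [0.02 0.53 0.3  1.34 0.   0.16]
```

View pics/w27.png

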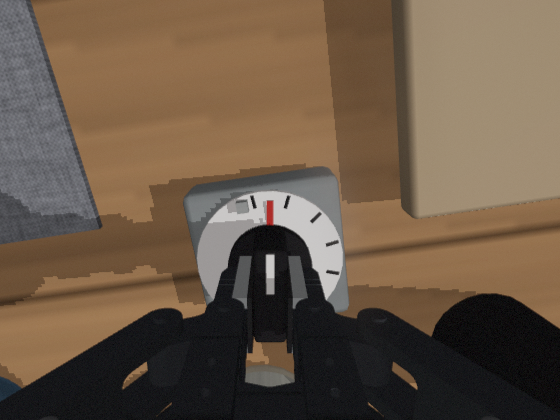

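```bash
python3 -m crank '[1,0,0,0,3,1,0,0,0,3,1,0,0,0,3,1,0,0,0,2,1,0,0,0,0,1,0,0,0,0]' 40;python3 - <<'E'
from h import *
s=st()
f,s=wcam();cv2.imwrite('pics/w28.png',f['frame'][:,:,::-1])
E
```

```text
time_s: 42.65
tool_pos: [0.6927, 0.079, 0.0081]
tool_rot: [0.709, -0.013, 0.705, 0.015]
wrist_force: [7.5, 2.2, -4.6]
finger_gap: 0.144
t 42.65 tcp [692.7  79.    8.1] yjaw 92.29 tilt [ 0.0067  0.0033 -1.    ] zdir [0.999 0.04  0.007] F [ 7.53  2.21 -4.57] M [ 0.502 -1.603 -0.791] gap 0.144 j [ 0.02  0.53  0.3   1.34  0.   -0.02]
```

View pics/w28.png

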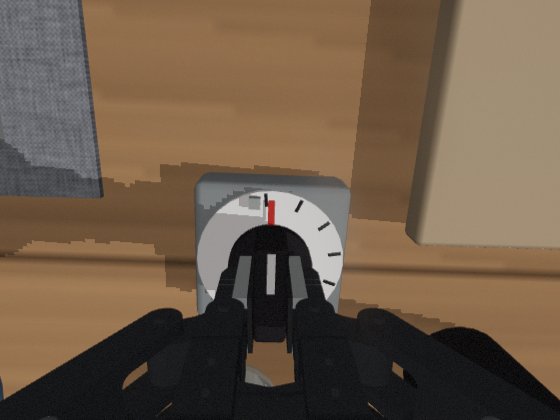

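```bash
python3 -m crank '[1,0,0,0,1.5,1,0,0,0,1.5,1,0,0,0,0,1,0,0,0,0]' 40;python3 - <<'E'
from h import *
s=st()
f,s=wcam();cv2.imwrite('pics/w29.png',cv2.resize(f['frame'][160:320,180:360,::-1],None,fx=4,fy=4,interpolation=cv2.INTER_CUBIC))
E
```

```text
time_s: 43.03
tool_pos: [0.6927, 0.0791, 0.0082]
tool_rot: [0.709, -0.031, 0.704, 0.033]
wrist_force: [8.4, 4.0, -3.4]
finger_gap: 0.139
t 43.03 tcp [692.7  79.1   8.2] yjaw 95.15 tilt [ 0.0067  0.0038 -1.    ] zdir [0.996 0.09  0.007] F [ 8.37  3.99 -3.36] M [ 0.601 -1.642 -1.658] gap 0.139 j [ 0.02  0.53  0.3   1.34  0.   -0.07]
```

View pics/w29.png

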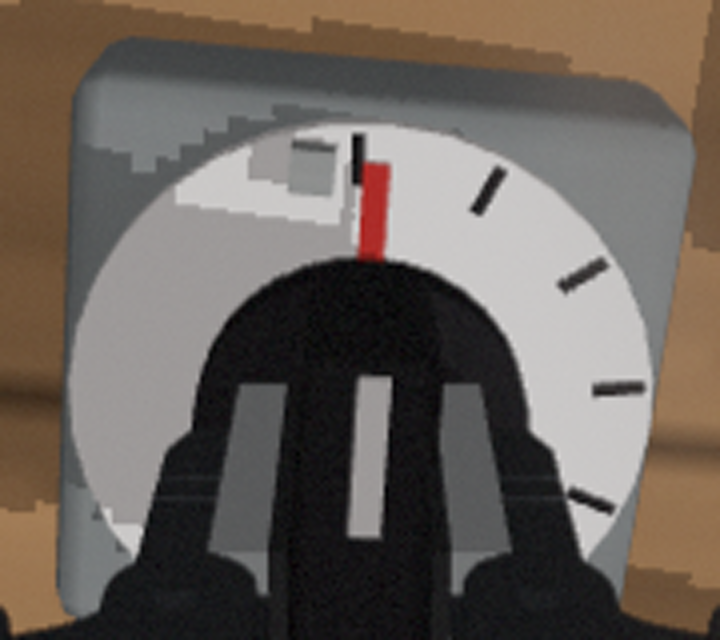

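```bash
python3 -m crank '[1,0,0,0,-2,1,0,0,0,-1,0.6,0,0,0,0,0,0,0,0,0,0,0,0,0,0,0,0,0,0,0,0,0,0,8,0,0,0,0,15,0,0,0,0,20,0,0,0,0,25,0,0,0,0,30,0,0,-15,0,20,0,0,-25,0,0,0,0,-35,0,0,0,0,-40,0,0,0,0,-40,0,0,0,0,-40,-20,0,0,0,-40,-30,0,0,0,0,-30,0,0,0,0,-30,0,0]' 40
python3 - <<'E'
from h import *
import pickle
s=st()
f=save('top','t30.png');pickle.dump(f,open('top30.pkl','wb'))
for n,c in [('a',(180,120,220,150)),('b',(60,120,190,250))]:
  im=f['frame'][c[1]:c[3],c[0]:c[2],::-1];k=16 if n=='a' else 6
  cv2.imwrite(f'pics/t30{n}.png',cv2.resize(im,None,fx=k,fy=k,interpolation=cv2.INTER_CUBIC))
save('side','s30.png')
E
```

```text
time_s: 44.75
tool_pos: [0.4609, -0.0261, 0.1261]
tool_rot: [0.707, -0.016, 0.707, 0.016]
wrist_force: [1.5, -0.8, -1.1]
finger_gap: 0.502
t 44.75 tcp [460.9 -26.1 126.1] yjaw 92.55 tilt [-3.e-04  2.e-04 -1.e+00] zdir [ 0.999  0.044 -0.   ] F [ 1.51 -0.8  -1.05] M [ 0.002 -0.032  0.057] gap 0.502 j [-0.2  -0.12 -0.21  1.48  0.   -0.25]
```

View pics/t30.png

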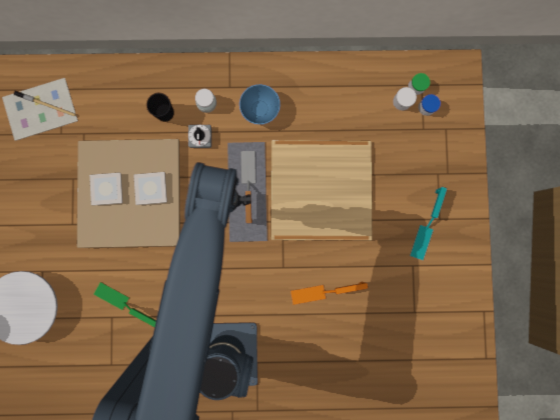

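View pics/t30a.png

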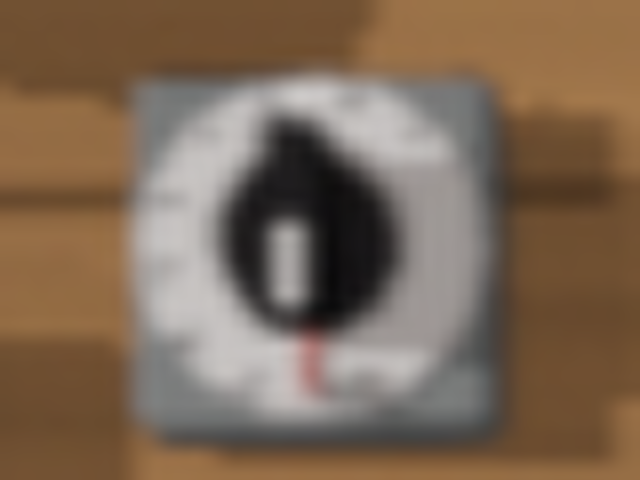

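View pics/s30.png

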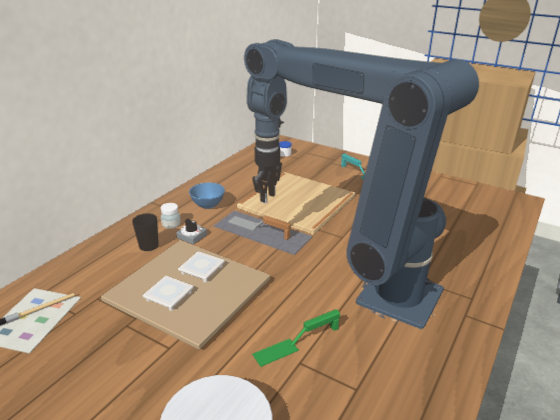

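```bash
python3 -m crank '[0,0,0,0,0,0,0,0,0,0,0,0,0,0,0,0,0,0,0,0]'
python3 - <<'E'
from h import *
f=save('top','t31.png',(60,120,270,250),3.8)
f,s=wcam();cv2.imwrite('pics/w31.png',f['frame'][:,:,::-1])
E
```

```text
time_s: 45.18
tool_pos: [0.4639, -0.0253, 0.126]
tool_rot: [0.707, -0.015, 0.707, 0.016]
wrist_force: [-0.1, -1.0, 0.2]
finger_gap: 0.504
```

View pics/t31.png

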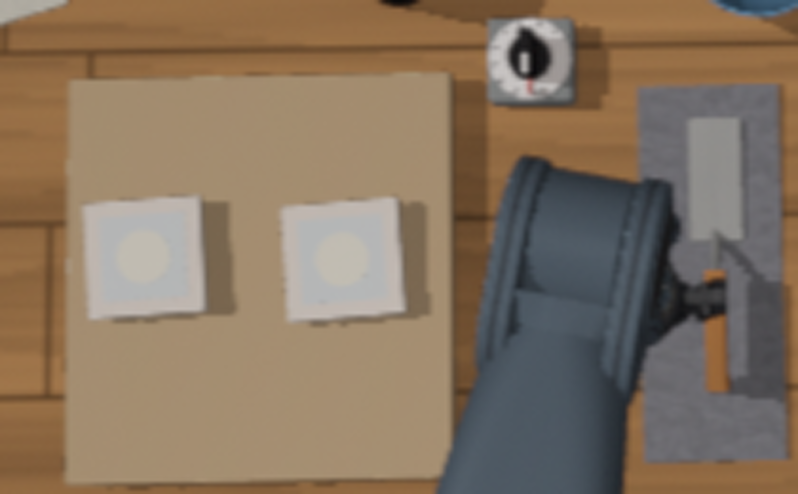

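View pics/w31.png

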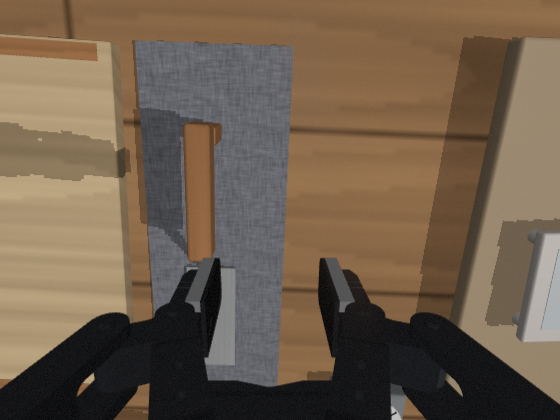

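The left trivet has just been knocked sideways. I'll measure where it is now.

```bash
python3 -m crank '[0,0,0,0,0,0,0,0,0,0,0,0,0,0,0,0,0,0,0,0,0,0,0,0,0,0,0,0,0,0]'
python3 - <<'E'
from h import *
f=save('top','t32.png',(60,120,190,250),6)
E
```

```text
time_s: 45.78
tool_pos: [0.4637, -0.0262, 0.1258]
tool_rot: [0.707, -0.015, 0.707, 0.015]
wrist_force: [0.1, -0.4, -0.3]
finger_gap: 0.5
```

View pics/t32.png

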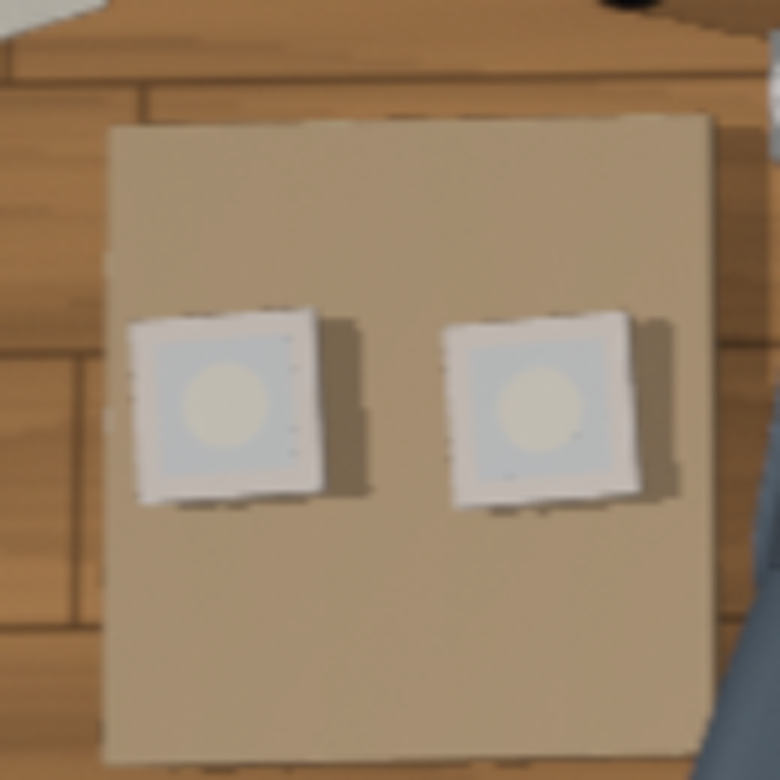

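Run:
```python
from h import *
f=grab_frame('top')
for q in ([(130,325),(314,311),(325,491),(142,504)],[(443,326),(627,313),(640,491),(455,506)]):
  c,y=quadm(f,q,6,60,120,.051); print('rel shelf',c-[507.8,302.1])
```

```text
c [522.4 391.3] yaw 4.33 3.46 len 94.1 95.0
rel shelf [14.63313916 89.21266324]
c [519.5 228.9] yaw 4.21 3.59 len 93.9 95.8
rel shelf [ 11.73988695 -73.17273189]
```

```bash
python3 -c "
from cell import *
print(finish_job())"
```

```text
the job is handed in; nothing more can be done
None
```

The job is done and handed in at about 46 s of the 210 s allowed; no verdict was reported. I carried both trivets (only two were there) to the kiln shelf on the spatula. Then I laid the spatula back on its mat and turned the peak pointer to its zero stop.

**Last checks from the camera images:**
- **Trivets:** both stand on the shelf about 162 mm apart, centre to centre. Their centres are at (+15, +89) mm and (+12, −73) mm from the shelf centre, inside the ±125 / ±115 mm limits.
- **Spatula:** it lies flat along the mat and the gripper has let go of it.
- **Pointer:** it reads within about 1° of zero in the top view. The wrist torque rose sharply when I pushed on, so the stop was reached.
- **Bystanders:** the bowl, jar and cup looked unmoved in the pictures; I did not measure them.

**What went wrong or disagreed:**
- **First grasp:** it closed on air. The real fingertips were about 31 mm above the reported TCP, so I regripped lower and allowed for that from then on.
- **Knocked trivet:** the left trivet was pushed about 25 mm outward after it was loaded. I measured it again, found it still within limits, and left it there.
- **Dial mark:** in the close-up the printed zero mark looked 3–4° off the pointer. I trusted the stop torque and the top view over that.

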